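# Open the terminal box and hold its calibration button

## Task

Open the grey strain-gauge terminal box for a calibration check: press its orange snap tab in, then push the released white cover along its rails and off the end of the box, so that it lies flat on the bench, the right way up. Then press the red button that was under the cover all the way down and finish while still holding it down. Push the cover, never lift it, and leave everything else on the bench where it is.

Things in the scene. Friction and masses are not known exactly. Their poses are not given: they have to be found in the camera images.
- terminal_box: Grey box, 82 (x) by 168 (y) by 33 mm high, fixed to the bench. Origin: centre of its underside, z up, y along its length. From +y to -y: spring housing (y 84 to 58 mm, top 31 mm high), cover seat over an open well (58 to -26), orange tab in a 54 mm wide pocket (-26 to -78), end sill. Side rails run the whole length; their lips are 33 mm high, 63 mm apart. Cable glands reach 15 mm past the +y end.
- box_exit (a point): Middle of the upper edge of the box's -y end (box y = -84 mm), at the height of the seat, 24 mm above the bench: the cover is off the box when its +y edge has passed this point.
- snap_tab (a joint): Angle of the orange snap tab about its hinge at the -y end of its pocket: 0 at rest, its free end 5 mm proud of the seat and blocking the cover; it grows as the tab is pressed down, frees the cover at about 0.1, stops at 0.19. A spring pushes it back up; at the pad it takes 3 to 8 N.
- snap_tab_pad (a point): Ribbed middle of the orange tab's upper face (tab 40 mm across, 52 mm long along the box), about 25 mm above the bench; here it goes down about 3 mm until the cover is freed, 5 mm in all. Two spring pins then kick the cover 9 mm towards the box's -y end, and the cover itself keeps the tab down.
- cover: White flat cover, 70 by 83 by 5 mm, 80 g, loose in the rails under the lips. Origin: centre of its underside, 24 mm above the bench in the seat, at box y = +16 mm; axes as the box's. It can only slide along the box, towards the box's -y end, where it comes out and tips down on to the bench by its own weight.
- cover_ledge (a point): Middle of the back (+y) face of the upright thumb ledge at the cover's +y edge, 13 mm above the cover's underside, 1.5 mm in from that edge. The ledge is 48 mm wide, 5 mm thick, its top 43 mm above the bench in the seat. Pushed here towards the box's -y end, the freed cover slides with less than 5 N.
- cal_button (a joint): Travel of the red calibration button in m: 0 up, 0.005 fully down; it springs back when let go. About 5 N to hold it fully down.
- cal_button_top (a point): Centre of the upper face of the red button (13 mm across), 22.5 mm above the bench when up, 1.5 mm under the cover; on the box's middle line at y = +30 mm. Nothing higher than 17 mm stands within 25 mm of it; the spring housing begins 28 mm away on the +y side.
- screwdriver: Bystander: flat screwdriver with a yellow handle, 208 mm long.
- weight: Bystander: brass-coloured 500 g knob weight, 38 mm wide, 70 mm high.
- bearing: Bystander: ball bearing, 35 mm across, 11 mm high, near the +y end of the box.
- black_specimen: Bystander: black moulded specimen puck, 30 mm across, 18 mm high.
- green_specimen: Bystander: green moulded specimen puck, 30 mm across, 21 mm high.
- parts_tin: Bystander: round tin, 64 mm across, 22 mm high.

How it is judged:
By the outcome, as a careful person would: the job done as asked, in the order asked, and still so for the second after the job is handed in, while the arm keeps its last pose, push and grip.
It also fails if it takes over 48 s, if anything falls off the work surface, if the arm or the gripper's body presses on something with over 40 N, if the wrist force passes 120 N, or if a joint passes its speed limit or range.

## Robot

A 6-joint arm with a two-finger parallel gripper is mounted at the origin on a cart in front of the work surface, level with it; the furniture and walls round the work are solid. World frame = base frame: x ahead of the robot, y to its left, z up, the work surface at z = 0. Lengths are in m, angles in rad, forces in N, time in s.
With the tool pointing down it reaches from about 0.25 to 0.775 m from the base axis. Payload 4 kg.
Tool frame: the origin (TCP) lies on the centre line of the jaws, within the pads' length; the fingertips stand 17 mm ahead of it and the grasp point (between the pads) lies 2 mm behind it; z points along the fingers, x is the direction in which the jaws open and shut, and the axes are right-handed (so a half turn about z gives the same grasp; the last joint's range is limited). The gripper opens to 85 mm and grips with 20 to 120 N. Pads are 22 mm wide; open, the fingers measure 114 mm over their backs; the gripper's body (76 mm by 85 mm) begins 54 mm behind the grasp point. The pads swing forward as they close: fully open they stand 13 mm farther back than shut.
Start: joints at [-1.214, 0.087, 1.371, -0, 1.684, -0.103], TCP at [0.244, -0.493, 0.225] pointing down, gripper open.
Joint ranges: [-3.1, 3.1], [-0.76, 2.03], [0.27, 2.55], [-1.08, 4.22], [0.17, 2.65], [-2.57, 2.57]. Speed limits (rad/s): [2.79, 2.79, 3.14, 3.14, 3.14, 3.14].

## Interface

Orientations are given as a unit quaternion [w, x, y, z].
In Python, from station import bot gives the robot as it stands.
- The arm moves only by the tool drive_tool, never from a script. Its argument "increments" is a list that holds one entry, the list of rows, each a list of 7 numbers: the turn, a rotation vector about the tool's x, y, z in rad, then the shift along the tool's x, y, z in cm, then the finger opening in cm, from 0 to 8.54. A call has exactly 10 rows; each row shifts and turns the commanded pose from where the row before left it, along the tool's axes as they then stand; what a row does not reach is not made up. A row lasts 1/12 s, in which the tool goes at most 41.7 mm and 7.16 degrees, less where a joint would pass 70% of its speed; a pose out of reach is approached as far as the arm can. A call with a gripper value outside its range is refused whole. The fingers move at their own pace and stop on an object; the grip force is fixed at half the most. Time passes only in rows, so rows that do not move let the fingers close, or fill a call up. It gives the time, the measured TCP pose, the force and the opening at its end, in the units of the state.
- bot.read_state(): the state, without advancing time (a new reading comes with each control period).
- bot.capture(name): name is "scene" or "top" or "wrist"; returns a dict with "pixels" (480x640x3 uint8, red, green, blue), "range_z" (480x640 float32, m along the optical axis (not along the pixel's ray), 0 where there is no reading), "fx", "fy", "cx", "cy" (pixels), "camera_from_world" (4x4, takes a point from world to camera coordinates); the wrist camera has in their place "T_tool_cam" (4x4, takes a point from camera to tool coordinates, whose origin is the TCP and whose axes are the tool frame's). Camera axes: x right, y down, z forward; pixel columns grow to the right and rows downward; lengths in m; the calibration is good to about 2 mm. The wrist camera is an equidistant fisheye: a pixel r from the principal point sees the ray r / f radians off the axis. A picture is of the moment at which its call begins: read the wrist's pose just before it.
- bot.finish_job(): hands the job in, once; it reports no verdict.
Trained networks look in a picture, given as the dict that the camera call returned (one of the last four; its "shot" number tells which), for a name from the list of things; names that differ only in an ending like _2 or _b are one class to them, and where a whole thing is asked for, a point or a joint stands for the part that bears it (a point fixed in the world has none). Each returns a list of dicts, best first, with "confidence" (0 to 1); they miss things now and then, are a little off and sometimes report something else, mostly with a low value. They report only what shows in the picture. A call takes as long as a camera call.
- bot.outline_of(name, picture): "mask" (480x640 bool, what is visible of it).
- bot.pinpoint(name, picture): "location" ([x, y, z] in m, in the coordinates of the camera as it stood for that picture, good to about 4 mm: a listed point, or the origin of a listed thing).
The state is a dict: "time": time; "joint_pos": joint angles; "qvel": joint speeds; "tau": joint torques, N m; "tool_pos": TCP position; "tcp_rot": TCP orientation; "wrist_force": force on the tool from outside, world axes, zero at the start; "wrist_torque": the same for the moment, N m; "width": finger opening in m.
Only numpy, scipy, OpenCV 4.12 (cv2) and the standard library are available. Lean on these libraries where they do the work, as an engineer would, in place of code of your own. Each camera call takes 0.05 s, during which the arm holds its last target.

## Working session

There is one attempt and no reset: what is moved stays moved. The work goes in short steps, Python scripts to look and compute and a tool call to move; the robot and the scene stay as the last step left them, time stands still between calls to the robot, and variables do not carry over. Pictures are saved under pics/ and viewed, and the job is handed in when it is done.

Besides the shell and the picture viewer there is one more tool, called after "Call:" as a command line: name --argument value ..., lists and objects as JSON in quotes. drive_tool: Moves the arm, as the interface text tells. Its arguments: {"type":"object","properties":{"increments":{"type":"array","items":{"type":"array","items":{"type":"array","items":{"type":"number"}}}}},"required":["increments"]}

```bash
ls; mkdir -p pics
cat > h.py <<'E'
import numpy as np, cv2
from station import bot
from scipy.spatial.transform import Rotation as R
def save(n,p): cv2.imwrite(f'pics/{n}.png',cv2.cvtColor(p['pixels'],cv2.COLOR_RGB2BGR))
def w(p,loc):
    return (np.linalg.inv(p['camera_from_world'])@np.r_[loc,1])[:3]
def cloud(p):
    z=p['range_z'].astype(float);v,u=np.mgrid[:480,:640]
    c=np.stack([(u-p['cx'])/p['fx']*z,(v-p['cy'])/p['fy']*z,z,np.ones_like(z)],-1)
    return (c@np.linalg.inv(p['camera_from_world']).T)[...,:3]
def rot(s): 
    q=s['tcp_rot'];return R.from_quat([q[1],q[2],q[3],q[0]])
E
python3 - <<'E'
from h import *
np.set_printoptions(precision=4,suppress=True)
s=bot.read_state();print(s['time'],s['tool_pos'],s['tcp_rot'],rot(s).as_matrix(),s['width'],s['wrist_force'])
for c in ['scene','top']:
    p=bot.capture(c);save(c+'0',p);print(c,p['camera_from_world'])
    for n in ['terminal_box','box_exit','snap_tab_pad','cover','cover_ledge','screwdriver','weight','bearing','black_specimen','green_specimen','parts_tin']:
        try:
            for d in bot.pinpoint(n,p)[:2]: print(n,round(d['confidence'],2),w(p,d['location']))
        except Exception as e: print(n,e)
E
```

```text
pics
0.0 [ 0.2439 -0.4924  0.2236] [-0.0007  0.8496 -0.5274 -0.0009] [[ 0.4437 -0.8962 -0.0008]
 [-0.8962 -0.4437  0.0021]
 [-0.0022 -0.0002 -1.    ]] 0.08530452004747174 [-0.3536  0.0778  0.1252]
scene [[-0.5264 -0.8502 -0.0027  0.1205]
 [-0.3601  0.2259 -0.9052  0.308 ]
 [ 0.7702 -0.4755 -0.4251  1.0684]
 [ 0.      0.      0.      1.    ]]
terminal_box 0.6 [ 0.4612 -0.0562  0.0018]
box_exit 0.17 [ 0.4632 -0.4986  0.0023]
cover 0.51 [ 0.4612 -0.038   0.025 ]
cover_ledge 0.58 [0.4525 0.0049 0.0345]
screwdriver 0.66 [ 0.4602 -0.4947  0.0004]
weight 0.6 [ 0.6057  0.1352 -0.0016]
bearing 0.43 [ 0.4462  0.0804 -0.0013]
black_specimen 0.66 [ 0.5269 -0.5534  0.0026]
black_specimen 0.62 [ 0.6905  0.1235 -0.0008]
parts_tin 0.62 [ 0.4469  0.0793 -0.0004]
parts_tin 0.52 [ 0.5274 -0.5546 -0.0009]
top [[-0.0053 -0.9996 -0.0266 -0.1758]
 [-0.9879  0.0094 -0.155   0.5815]
 [ 0.1552  0.0255 -0.9876  1.0031]
 [ 0.      0.      0.      1.    ]]
terminal_box 0.95 [ 0.4687 -0.0523  0.0017]
box_exit 0.84 [ 0.4811 -0.133   0.0252]
snap_tab_pad 0.96 [ 0.4761 -0.103   0.0267]
cover 0.91 [ 0.4636 -0.0353  0.0199]
cover_ledge 0.92 [0.4528 0.0041 0.037 ]
screwdriver 0.96 [ 0.4695 -0.4965 -0.0006]
weight 0.87 [0.6069 0.1319 0.0036]
weight 0.67 [ 0.464  -0.0589  0.001 ]
bearing 0.55 [ 0.4519  0.0801 -0.0001]
black_specimen 0.64 [ 0.4778 -0.1062  0.028 ]
black_specimen 0.2 [0.6083 0.1315 0.0059]
green_specimen 0.6 [0.7199 0.1781 0.0008]
parts_tin 0.75 [ 0.5301 -0.5538 -0.0024]
```

View pics/scene0.png

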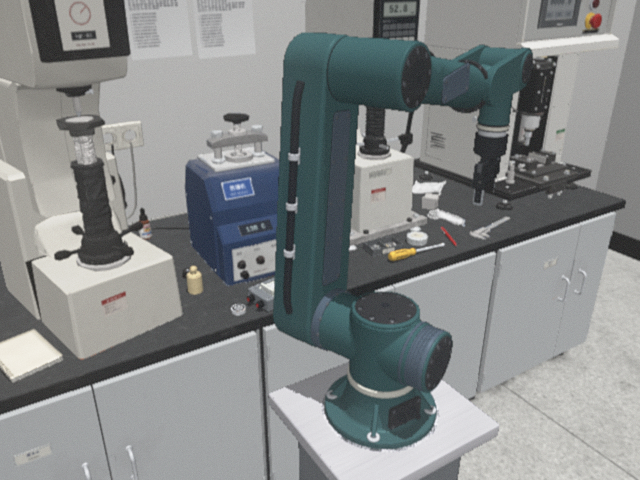

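View pics/top0.png

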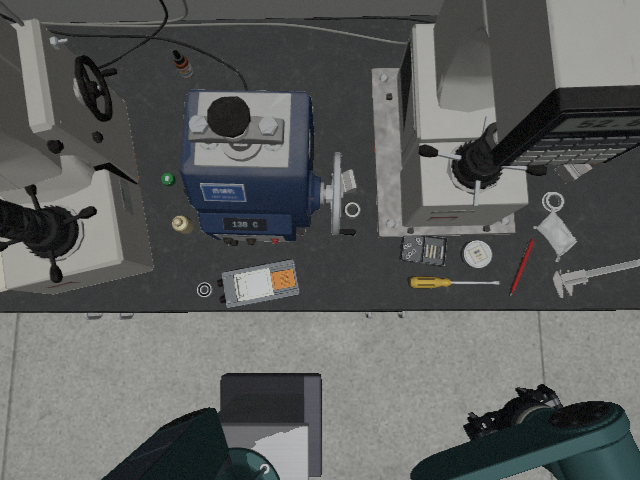

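Run:
```python
from h import *
np.set_printoptions(precision=4,suppress=True)
for c in ['top','scene']:
    p=bot.capture(c);P=cloud(p)
    ok=(p['range_z']>0)
    # table plane check
    print(c,'table z', np.median(P[...,2][ok&(abs(P[...,2])<.01)]))
    m=ok&(P[...,2]>.018)&(P[...,2]<.06)&(P[...,0]>.36)&(P[...,0]<.56)&(P[...,1]>-.2)&(P[...,1]<.06)
    n,l,st,_=cv2.connectedComponentsWithStats(m.astype(np.uint8))
    k=1+np.argmax(st[1:,4]);q=P[l==k]
    r=cv2.minAreaRect((q[:,:2]*1000).astype(np.float32));print(r,len(q))
    for n in ['cover','snap_tab_pad','terminal_box']:
        for d in bot.outline_of(n,p)[:1]:
            mk=d['mask']&ok;q=P[mk];
            if len(q)>20:
                print(n,d['confidence'],len(q),cv2.minAreaRect((q[:,:2]*1000).astype(np.float32)),np.percentile(q[:,2],[5,50,95]))
            if n=='terminal_box' or 1:
                rgb=p['pixels'][mk];print(np.median(rgb,0))
```

```text
top table z -0.00016766469036033627
((465.2608337402344, -44.175201416015625), (82.75981140136719, 183.56239318847656), 10.307677268981934) 2605
cover 0.63 1070 ((463.5867614746094, -35.74303436279297), (66.3872299194336, 87.63743591308594), 10.088728904724121) [0.0259 0.0292 0.0395]
[186. 189. 185.]
snap_tab_pad 0.57 383 ((475.59112548828125, -102.53680419921875), (39.4565544128418, 52.2268180847168), 9.793930053710938) [0.0198 0.024  0.029 ]
[186. 127.  72.]
terminal_box 0.58 1674 ((465.2350158691406, -45.05615234375), (83.08768463134766, 182.40794372558594), 9.815576553344727) [0.0053 0.0287 0.0348]
[117. 120. 118.]
scene table z -0.0005744325604924994
((464.44781494140625, 13.185264587402344), (64.62992858886719, 113.10298156738281), 62.30959701538086) 511
terminal_box 0.78 524 ((376.8009948730469, 59.78407287597656), (67.8748550415039, 426.49041748046875), 63.66680908203125) [0.0026 0.0268 0.0332]
[107.  107.  111.5]
```

The top view shows the box at (262, 283), with the white cover at (253, 285) and the orange tab at (285, 279). The bearing is at (204, 290), and the blue machine's handwheel is at (338, 195). The depth data and networks agree on a box origin of about (0.4665, -0.0515) and a yaw of about 10°. Next I check clearances.

Run:
```python
from h import *
p=bot.capture('top');P=cloud(p)
th=np.radians(10);ex=np.array([np.cos(th),np.sin(th)]);ey=np.array([-np.sin(th),np.cos(th)])
d=P[...,:2]-np.array([.4665,-.0515]);bx=d@ex*1000;by=d@ey*1000;z=P[...,2]*1000
ok=p['range_z']>0
# height map (max) 20mm cells
xs=np.arange(-100,141,20);ys=np.arange(120,-301,-20)
print('by\\bx',xs)
for y in ys:
    r=[]
    for x in xs:
        m=ok&(abs(bx-x)<10)&(abs(by-y)<10); r.append(int(np.percentile(z[m],95)) if m.sum() else -99)
    print(y,r)
im=p['pixels'][200:330,180:420];cv2.imwrite('pics/crop0.png',cv2.cvtColor(cv2.resize(im,None,fx=3.3,fy=3.3,interpolation=cv2.INTER_CUBIC),cv2.COLOR_RGB2BGR))
```

```text
by\bx [-100  -80  -60  -40  -20    0   20   40   60   80  100  120  140]
120 [-692, -692, -694, 2, 2, 12, 12, 3, 4, 2, 2, 3, 3]
100 [-692, -692, -694, 3, 26, 3, 25, 3, 3, 3, 2, 4, 133]
80 [-694, -694, 0, 35, 32, 33, 33, 34, 3, 2, 2, 138, 161]
60 [-692, -692, 0, 34, 43, 43, 43, 34, 2, 2, 72, 142, 189]
40 [-694, -695, 1, 35, 38, 32, 36, 34, 2, 2, 103, 148, 208]
20 [-692, -694, 2, 34, 32, 32, 32, 35, 2, 2, 131, 153, 215]
0 [-693, -694, 3, 35, 32, 32, 33, 34, 2, 69, 138, 157, 224]
-20 [-693, -693, 3, 34, 32, 31, 31, 34, 3, 1, 144, 160, 230]
-40 [-694, 0, 2, 34, 27, 28, 27, 35, 2, 67, 146, 200, 235]
-60 [-696, 1, 1, 34, 26, 26, 26, 35, 2, 109, 147, 210, 241]
-80 [-692, 1, 2, 34, 25, 24, 25, 34, 3, 132, 153, 216, 248]
-100 [-691, 2, 3, 2, 2, 2, 1, 2, 2, 131, 154, 223, 255]
-120 [-697, 1, 3, 2, 2, 3, 3, 3, 3, 2, 8, 228, 262]
-140 [-3, 2, 3, 2, 2, 3, 3, 3, 3, 3, 3, 228, 264]
-160 [1, 2, 2, 2, 2, 2, 2, 2, 2, 2, 2, 173, 189]
-180 [1, 2, 3, 3, 3, 3, 3, 2, 179, 209, 226, 224, 171]
-200 [1, 1, 3, 2, 2, 2, 2, 2, 162, 211, 226, 232, 237]
-220 [1, 2, 3, 3, 2, 2, 2, 2, 129, 128, 2, 25, 157]
-240 [2, 2, 2, 3, 2, 2, 2, 1, 3, 2, 2, 25, 25]
-260 [2, 1, 2, 2, 2, 3, 2, 2, 2, 2, 2, 23, 24]
-280 [3, 2, 2, 2, 2, 3, 2, 2, 46, 39, 2, 2, 3]
-300 [2, 2, 1, 2, 3, 2, 2, 3, 48, 52, 48, 48, 47]
```

View pics/crop0.png

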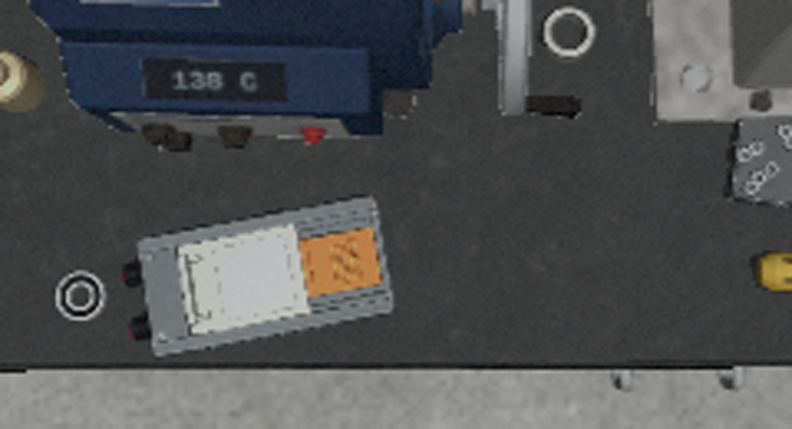

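Call:
drive_tool --increments '[[[0, 0, -0.12, 0, 0, 0, 0], [0, 0, -0.12, 0, 0, 0, 0], [0, 0, -0.12, 0, 0, 0, 0], [0, 0, -0.12, 0, 0, 0, 0], [0, 0, -0.12, 0, 0, 0, 0], [0, 0, -0.12, 0, 0, 0, 0], [0, 0, -0.12, 0, 0, 0, 0], [0, 0, -0.12, 0, 0, 0, 0], [0, 0, -0.12, 0, 0, 0, 0], [0, 0, -0.12, 0, 0, 0, 0]]]'

```text
time: 2.48
tool_pos: [0.2441, -0.4929, 0.2249]
tcp_rot: [0.0, 0.999, 0.047, 0.0]
wrist_force: [-0.6, 0.2, 0.0]
width: 0.0003
```

```bash
cat > g.py <<'E'
import sys
from h import *
np.set_printoptions(precision=4,suppress=True)
th=np.radians(10.05);O=np.array([.4665,-.0515])
ex=np.array([np.cos(th),np.sin(th)]);ey=np.array([-np.sin(th),np.cos(th)])
def go(bx,by,tipz,tip=.017):
    s=bot.read_state();r=rot(s);M=r.as_matrix()
    t=np.r_[O+bx/1000*ex+by/1000*ey,tipz/1000+tip]
    T=np.stack([np.r_[ex,0],np.r_[-ey,0],[0,0,-1]],1)
    rv=(r.inv()*R.from_matrix(T)).as_rotvec()
    d=s['tool_pos'][:2]-O
    print('t',round(s['time'],2),'box xy mm',d@ex*1000,d@ey*1000,'tip z',s['tool_pos'][2]*1000-tip*1000,'w',s['width'],'F',s['wrist_force'])
    print('turn',rv,'shift cm NOW',M.T@(t-s['tool_pos'])*100,'after turn',T.T@(t-s['tool_pos'])*100)
    print('j',s['joint_pos'])
if __name__=='__main__': go(*map(float,sys.argv[1:4]))
E
python3 g.py 0 -54 190
```

```text
t 2.48 box xy mm -296.0566750231172 -395.8129239141072 tip z 207.8683933985582 w 0.00032371698448135716 F [-0.6341  0.1737  0.0437]
turn [ 0.0001 -0.     -0.0805] shift cm NOW [ 26.761  -36.4516   1.7829] after turn [ 29.6057 -34.1813   1.7868]
j [-1.2141  0.0872  1.3707 -0.      1.6836 -1.309 ]
```

Call:
drive_tool --increments '[[[0, 0, -0.08, 0, 0, 0, 0], [0, 0, 0, 2.0, -2.3, 0, 0], [0, 0, 0, 2.0, -2.3, 0, 0], [0, 0, 0, 2.0, -2.3, 0, 0], [0, 0, 0, 2.0, -2.3, 0, 0], [0, 0, 0, 2.0, -2.3, 0, 0], [0, 0, 0, 2.0, -2.3, 0, 0], [0, 0, 0, 2.0, -2.3, 0, 0], [0, 0, 0, 2.0, -2.3, 0, 0], [0, 0, 0, 0, 0, 0, 0]]]'

```text
time: 3.32
tool_pos: [0.373, -0.2805, 0.2252]
tcp_rot: [-0.001, 0.996, 0.087, 0.001]
wrist_force: [-0.8, -0.3, 0.2]
width: 0.0
```

```bash
python3 g.py 0 -54 100
```

```text
t 3.32 box xy mm -132.02983621677885 -209.2159931719523 tip z 208.24893939509255 w 1.0876583596983733e-05 F [-0.7987 -0.3219  0.2318]
turn [-0.0015 -0.0025 -0.0005] shift cm NOW [ 13.1686 -15.5111  10.8817] after turn [ 13.203  -15.5216  10.8249]
j [-0.7685 -0.1003  1.5563  0.0029  1.6853 -0.9431]
```

Call:
drive_tool --increments '[[[0, 0, 0, 1.65, -1.94, 1.0, 0], [0, 0, 0, 1.65, -1.94, 1.0, 0], [0, 0, 0, 1.65, -1.94, 1.0, 0], [0, 0, 0, 1.65, -1.94, 1.0, 0], [0, 0, 0, 1.65, -1.94, 1.0, 0], [0, 0, 0, 1.65, -1.94, 1.0, 0], [0, 0, 0, 1.65, -1.94, 1.0, 0], [0, 0, 0, 1.65, -1.94, 1.0, 0], [0, 0, 0, 0, 0, 1.0, 0], [0, 0, 0, 0, 0, 0, 0]]]'

```text
time: 4.15
tool_pos: [0.4737, -0.1086, 0.1323]
tcp_rot: [-0.001, 0.996, 0.086, -0.002]
wrist_force: [-0.9, -0.8, -0.5]
width: 0.0002
```

Run:
```python
from g import *
go(0,-54,35)
s=bot.read_state()
p=bot.capture('wrist');save('wr1',p)
print({k:v for k,v in p.items() if k not in('pixels','range_z')})
M=np.eye(4);M[:3,:3]=rot(s).as_matrix();M[:3,3]=s['tool_pos'];
for n in ['snap_tab_pad','cover_ledge','cover','terminal_box','box_exit']:
    for d in bot.pinpoint(n,p)[:1]:
        q=(M@p['T_tool_cam']@np.r_[d['location'],1])[:3];e=q[:2]-O
        print(n,d['confidence'],q,'box',e@ex*1000,e@ey*1000)
```

```text
t 4.15 box xy mm -2.8439120968782823 -57.45032383505615 tip z 115.3197951036295 w 0.00023340754326125888 F [-0.8774 -0.8086 -0.4914]
turn [-0.0017  0.0044 -0.0041] shift cm NOW [ 0.3185 -0.3327  8.0312] after turn [ 0.2844 -0.345   8.032 ]
j [-0.3415 -0.0146  1.6605 -0.0007  1.5003 -0.5127]
{'fx': 371.64829954431775, 'fy': 371.64829954431775, 'cx': 319.0402075948183, 'cy': 241.33596113189202, 'T_tool_cam': array([[ 1.    , -0.    ,  0.0008,  0.0001],
       [-0.0002,  0.9645,  0.2639, -0.0661],
       [-0.0008, -0.2639,  0.9645, -0.1495],
       [ 0.    ,  0.    ,  0.    ,  1.    ]]), 'shot': 6}
snap_tab_pad 0.66 [ 0.4738 -0.1054  0.0297] box -2.23952557484095 -54.35595380135462
cover_ledge 0.6 [ 0.4582 -0.0001  0.0349] box 0.8007441091010437 52.04175040437303
cover 0.79 [ 0.4629 -0.0332  0.024 ] box -0.37108051405948217 18.613375051012273
box_exit 0.74 [ 0.4781 -0.1367  0.0293] box -3.4657406441275236 -85.94270619760391
```

View pics/wr1.png

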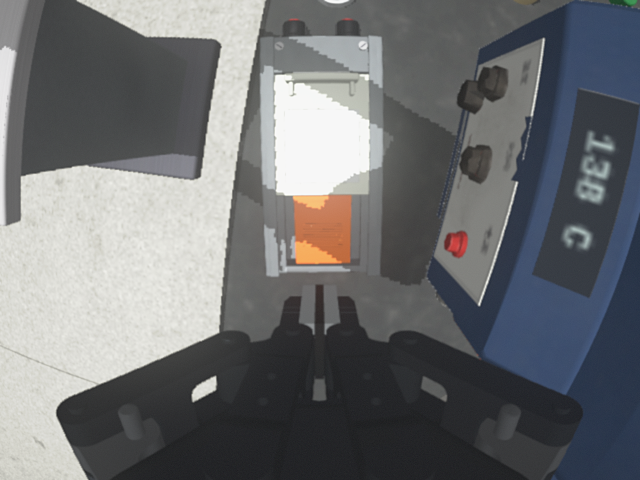

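The wrist view shows the orange tab at (322, 230) and the white cover at (320, 135), both in line with the fingers at (320, 300). Their positions agree with the top view to 2–3 mm, so I descend.

Call:
drive_tool --increments '[[[-0.002, 0.004, -0.004, 0.15, -0.15, 1.0, 0], [0, 0, 0, 0.15, -0.15, 1.0, 0], [0, 0, 0, 0, 0, 1.0, 0], [0, 0, 0, 0, 0, 1.0, 0], [0, 0, 0, 0, 0, 1.0, 0], [0, 0, 0, 0, 0, 1.0, 0], [0, 0, 0, 0, 0, 1.0, 0], [0, 0, 0, 0, 0, 1.0, 0], [0, 0, 0, 0, 0, 0, 0], [0, 0, 0, 0, 0, 0, 0]]]'

```text
time: 5.28
tool_pos: [0.4771, -0.1059, 0.0539]
tcp_rot: [0.0, 0.996, 0.086, 0.001]
wrist_force: [0.2, 0.3, -0.0]
width: -0.0001
```

```bash
python3 g.py 0 -54 20
```

```text
t 5.28 box xy mm 0.9383302655834859 -55.3737041965064 tip z 36.89421288792234 w -0.00014787246861143694 F [ 0.2227  0.2675 -0.0081]
turn [ 0.0012 -0.0024 -0.0024] shift cm NOW [-0.0982 -0.1392  1.689 ] after turn [-0.0938 -0.1374  1.6894]
j [-0.3345  0.0504  1.7587  0.0001  1.3298 -0.5076]
```

Call:
drive_tool --increments '[[[0, 0, 0, -0.05, -0.1, 0.3, 0], [0, 0, 0, 0, 0, 0.3, 0], [0, 0, 0, 0, 0, 0.2, 0], [0, 0, 0, 0, 0, 0.2, 0], [0, 0, 0, 0, 0, 0.2, 0], [0, 0, 0, 0, 0, 0.2, 0], [0, 0, 0, 0, 0, 0.2, 0], [0, 0, 0, 0, 0, 0.1, 0], [0, 0, 0, 0, 0, 0, 0], [0, 0, 0, 0, 0, 0, 0]]]'

```text
time: 6.12
tool_pos: [0.477, -0.1052, 0.0377]
tcp_rot: [0.001, 0.996, 0.086, 0.002]
wrist_force: [0.8, -0.7, -0.1]
width: 0.0
```

Run:
```python
from g import *
go(0,-54,60)
s=bot.read_state()
p=bot.capture('wrist');save('wr2',p)
M=np.eye(4);M[:3,:3]=rot(s).as_matrix();M[:3,3]=s['tool_pos'];
for n in ['cover_ledge','cover']:
    for d in bot.pinpoint(n,p)[:1]:
        q=(M@p['T_tool_cam']@np.r_[d['location'],1])[:3];e=q[:2]-O
        print(n,d['confidence'],q,'box',e@ex*1000,e@ey*1000)
```

```text
t 6.12 box xy mm 0.9616006399535671 -54.67536593381415 tip z 20.737687889242437 w 1.5362767944087803e-05 F [ 0.7749 -0.6776 -0.1236]
turn [ 0.002  -0.0039 -0.0024] shift cm NOW [-0.0811 -0.0594 -3.9267] after turn [-0.0962 -0.0675 -3.9262]
j [-0.3332  0.0657  1.7778  0.0001  1.2937 -0.5062]
cover_ledge 0.81 [0.4573 0.0005 0.0349] box -0.017026201559983096 52.85309509862179
cover 0.7 [ 0.4639 -0.0368  0.0239] box 0.04940340152855508 14.958814104462835
```

View pics/wr2.png

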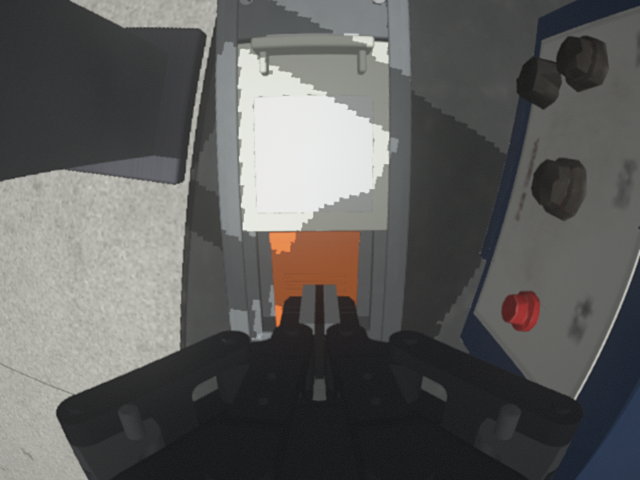

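No contact force yet, and the cover has not moved: the ledge is still at box y ≈ 53. I keep going down in small steps.

Call:
drive_tool --increments '[[[0, 0, 0, 0, 0, 0.05, 0], [0, 0, 0, 0, 0, 0.05, 0], [0, 0, 0, 0, 0, 0.05, 0], [0, 0, 0, 0, 0, 0.05, 0], [0, 0, 0, 0, 0, 0.05, 0], [0, 0, 0, 0, 0, 0, 0], [0, 0, 0, 0, 0, 0, 0], [0, 0, 0, 0, 0, 0, 0], [0, 0, 0, 0, 0, 0, 0], [0, 0, 0, 0, 0, 0, 0]]]'

```text
time: 7.1
tool_pos: [0.477, -0.1052, 0.0353]
tcp_rot: [0.001, 0.996, 0.086, 0.002]
wrist_force: [-0.6, 0.6, 0.2]
width: 0.0
```

Run:
```python
from g import *
go(0,-54,60)
s=bot.read_state()
p=bot.capture('wrist');save('wr3',p)
M=np.eye(4);M[:3,:3]=rot(s).as_matrix();M[:3,3]=s['tool_pos'];
for n in ['cover_ledge','cover','snap_tab_pad']:
    for d in bot.pinpoint(n,p)[:1]:
        q=(M@p['T_tool_cam']@np.r_[d['location'],1])[:3];e=q[:2]-O
        print(n,d['confidence'],q,'box',e@ex*1000,e@ey*1000)
```

```text
t 7.1 box xy mm 1.0037698309091494 -54.70615264749808 tip z 18.33795965311687 w 4.610207690376677e-05 F [-0.6321  0.6238  0.1802]
turn [ 0.0021 -0.004  -0.0024] shift cm NOW [-0.0838 -0.0616 -4.1667] after turn [-0.1004 -0.0706 -4.1662]
j [-0.3332  0.0684  1.7802  0.0001  1.2884 -0.5063]
cover_ledge 0.96 [ 0.4561 -0.0021  0.0341] box -1.5919616005572796 50.488698482624585
cover 0.8 [ 0.4641 -0.0374  0.0198] box 0.09740229641381895 14.255131267559904
snap_tab_pad 0.57 [ 0.4756 -0.1052  0.0273] box -0.39094550815084744 -54.50974343689159
```

View pics/wr3.png

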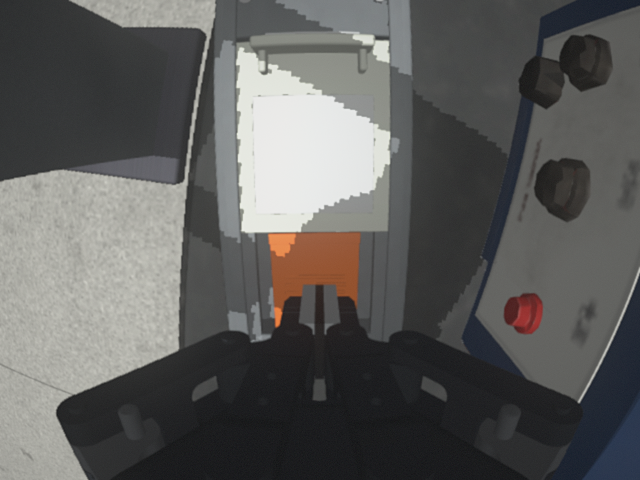

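Run:
```python
from g import *
p=bot.capture('wrist');T=p['T_tool_cam']
f=p['fx']
def proj(t):
    c=(np.linalg.inv(T)@np.r_[t,1])[:3];r=np.hypot(c[0],c[1]);a=np.arctan2(r,c[2])*f
    return p['cx']+c[0]/r*a,p['cy']+c[1]/r*a,c[2]
for z in (0,.004,.017): print(z,[proj([0,y,z]) for y in (-.011,.011)])
# cloud in tool coords
v,u=np.mgrid[:480,:640];du=u-p['cx'];dv=v-p['cy'];r=np.hypot(du,dv)+1e-9;a=r/f
z=p['range_z'].astype(float);C=np.stack([z*np.tan(a)*du/r,z*np.tan(a)*dv/r,z,np.ones_like(z)],-1)
Q=(C@T.T)[...,:3]*1000
for vv in range(225,345,6): print(vv,[np.round(Q[vv,uu]).astype(int).tolist() for uu in (300,308,313,345)])
```

```text
0 [(np.float64(318.42320540529573), np.float64(273.3422778416436), np.float64(0.1587354909635898)), (np.float64(318.443171830169), np.float64(319.0654571706996), np.float64(0.16454142300544794))]
0.004 [(np.float64(318.4302321216286), np.float64(270.1892785061494), np.float64(0.16259368316829031)), (np.float64(318.44898473159043), np.float64(315.09799499503396), np.float64(0.16839961521014846))]
0.017 [(np.float64(318.45113377627666), np.float64(260.8789329125925), np.float64(0.17513280783356697)), (np.float64(318.4665244318542), np.float64(303.2753681856007), np.float64(0.1809387398754251))]
225 [[-8, -31, 7], [-4, -31, 5], [-2, -31, 6], [11, -31, 5]]
231 [[-8, -28, 5], [-5, -28, 7], [-2, -28, 6], [11, -28, 6]]
237 [[-8, -25, 7], [-5, -25, 7], [-2, -26, 5], [12, -25, 6]]
243 [[-8, -23, 6], [-5, -23, 7], [-2, -23, 6], [12, -23, 6]]
249 [[-8, -19, 10], [-5, -19, 8], [-2, -19, 9], [12, -19, 9]]
255 [[-8, -16, 10], [-5, -16, 9], [-2, -17, 8], [12, -16, 10]]
261 [[-8, -14, 9], [-5, -13, 10], [-2, -13, 10], [12, -13, 10]]
267 [[-8, -10, 10], [-5, -11, 9], [-2, -10, 10], [12, -10, 10]]
273 [[-8, -7, 10], [-5, -7, 11], [-2, -7, 10], [12, -7, 10]]
279 [[-9, -4, 11], [-5, -4, 11], [-3, -4, 11], [12, -4, 11]]
285 [[-8, -2, 9], [-4, -10, -12], [-2, -11, -13], [12, -1, 10]]
291 [[-9, 2, 11], [-4, -10, -18], [-2, -10, -18], [12, 2, 11]]
297 [[-7, -7, -15], [-4, -10, -24], [-2, -10, -24], [10, -7, -15]]
303 [[-7, -6, -20], [-4, -10, -28], [-2, -10, -28], [10, -6, -20]]
309 [[-6, -10, -33], [-4, -11, -35], [-2, -11, -34], [10, -6, -25]]
315 [[-6, -11, -39], [-3, -10, -39], [-2, -11, -40], [9, -7, -31]]
321 [[-6, -10, -42], [-3, -9, -41], [-2, -10, -43], [9, -7, -36]]
327 [[-5, -13, -51], [-3, -12, -49], [-2, -9, -45], [8, -13, -51]]
333 [[-5, -12, -54], [-3, -12, -53], [-2, -6, -44], [8, -13, -55]]
339 [[-5, -11, -56], [-3, -11, -56], [-2, -7, -48], [8, -11, -56]]
```

The wrist depth puts the visible fingertips about 28 mm farther back than the stated 17 mm, with the tip corner at (310, 285). That explains the missing contact. I continue down in small steps and watch the force.

Call:
drive_tool --increments '[[[0, 0, 0, 0, 0, 0.1, 0], [0, 0, 0, 0, 0, 0.1, 0], [0, 0, 0, 0, 0, 0.1, 0], [0, 0, 0, 0, 0, 0.1, 0], [0, 0, 0, 0, 0, 0.1, 0], [0, 0, 0, 0, 0, 0.1, 0], [0, 0, 0, 0, 0, 0.1, 0], [0, 0, 0, 0, 0, 0.1, 0], [0, 0, 0, 0, 0, 0, 0], [0, 0, 0, 0, 0, 0, 0]]]'

```text
time: 8.18
tool_pos: [0.477, -0.1052, 0.0272]
tcp_rot: [0.001, 0.996, 0.086, 0.002]
wrist_force: [-0.6, -0.0, -0.4]
width: -0.0001
```

```bash
cat > wv.py <<'E'
import sys
from g import *
def look(name,names=()):
    s=bot.read_state();p=bot.capture('wrist');save(name,p);T=p['T_tool_cam'];f=p['fx']
    M=np.eye(4);M[:3,:3]=rot(s).as_matrix();M[:3,3]=s['tool_pos']
    for n in names:
        for d in bot.pinpoint(n,p)[:1]:
            q=(M@T@np.r_[d['location'],1])[:3];e=q[:2]-O
            print(n,round(d['confidence'],2),'box',e@ex*1000,e@ey*1000,q[2]*1000)
    v,u=np.mgrid[:480,:640];du=u-p['cx'];dv=v-p['cy'];r=np.hypot(du,dv)+1e-9;a=r/f
    z=p['range_z'].astype(float);C=np.stack([z*np.tan(a)*du/r,z*np.tan(a)*dv/r,z,np.ones_like(z)],-1)
    W=(C@(M@T).T)[...,:3];W[z==0]=np.nan
    d=W[...,:2]-O
    return s,p,(C@T.T)[...,:3]*1000,np.stack([d@ex*1000,d@ey*1000,W[...,2]*1000],-1)
E
python3 - <<'E'
from wv import *
go(0,-54,60)
s,p,Q,B=look('wr4',['cover_ledge','cover'])
for vv in range(240,310,4): print(vv,[np.round(Q[vv,uu]).astype(int).tolist() for uu in (300,308,313,345)], np.round(B[vv,313]))
E
```

```text
t 8.18 box xy mm 0.9729116731979973 -54.67918166573142 tip z 10.226448622167364 w -8.920525141902394e-05 F [-0.6009 -0.0459 -0.3795]
turn [ 0.002  -0.0038 -0.0024] shift cm NOW [-0.0784 -0.0577 -4.9778] after turn [-0.0973 -0.0679 -4.9774]
j [-0.3332  0.0776  1.7883  0.0001  1.2713 -0.5063]
cover_ledge 0.63 box 0.5486523107389447 56.65660286022567 34.42314772829282
cover 0.93 box 0.41887092765895717 18.998893073401973 23.127571142568332
240 [[-8, -26, -2], [-4, -27, -3], [-2, -27, -3], [11, -27, -3]] [ -1. -28.  30.]
244 [[-8, -25, -3], [-4, -25, -3], [-2, -24, -1], [11, -25, -2]] [ -1. -30.  29.]
248 [[-8, -23, -2], [-4, -23, -2], [-2, -23, -3], [11, -23, -1]] [ -1. -32.  30.]
252 [[-8, -20, 2], [-4, -20, 1], [-2, -20, 2], [11, -20, 2]] [ -1. -35.  25.]
256 [[-8, -19, 1], [-4, -18, 2], [0, -66, -149], [11, -18, 2]] [nan nan nan]
260 [[-8, -17, 1], [-4, -16, 2], [-2, -16, 2], [11, -17, 1]] [ -1. -38.  25.]
264 [[-8, -15, 2], [-4, -15, 2], [-2, -15, 1], [11, -14, 2]] [ -1. -40.  26.]
268 [[-8, -13, 2], [-4, -13, 1], [-2, -13, 2], [11, -13, 1]] [ -1. -42.  25.]
272 [[-8, -11, 3], [-5, -11, 3], [-2, -11, 2], [12, -11, 3]] [ -1. -44.  26.]
276 [[-8, -9, 2], [-5, -9, 2], [-2, -9, 2], [12, -9, 2]] [ -1. -46.  26.]
280 [[-8, -7, 3], [-5, -7, 2], [-2, -7, 3], [12, -8, 1]] [ -1. -48.  24.]
284 [[-8, -5, 2], [-4, -11, -11], [-2, -11, -11], [12, -5, 3]] [ -1. -44.  39.]
288 [[-8, -3, 3], [-4, -10, -15], [-2, -10, -15], [12, -3, 3]] [ -1. -44.  42.]
292 [[-8, -2, 2], [-4, -10, -19], [-2, -10, -19], [12, -2, 1]] [ -1. -44.  46.]
296 [[-7, -6, -14], [-4, -11, -23], [-2, -11, -24], [11, -7, -14]] [ -1. -44.  51.]
300 [[-7, -7, -18], [-4, -10, -26], [-2, -11, -28], [10, -7, -18]] [ -1. -44.  55.]
304 [[-7, -6, -20], [-4, -11, -30], [-2, -10, -29], [10, -6, -21]] [ -1. -44.  57.]
308 [[-6, -11, -34], [-4, -11, -34], [-2, -11, -34], [10, -6, -25]] [ -1. -44.  61.]
```

View pics/wr4.png

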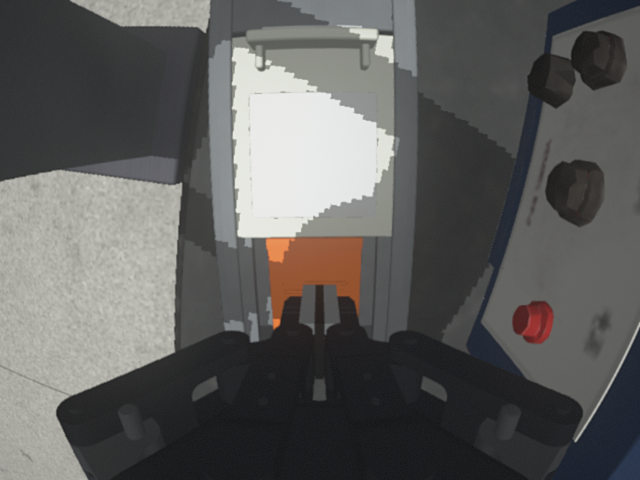

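Call:
drive_tool --increments '[[[0, 0, 0, 0, 0, 0.15, 0], [0, 0, 0, 0, 0, 0.15, 0], [0, 0, 0, 0, 0, 0.15, 0], [0, 0, 0, 0, 0, 0.15, 0], [0, 0, 0, 0, 0, 0.15, 0], [0, 0, 0, 0, 0, 0.15, 0], [0, 0, 0, 0, 0, 0.1, 0], [0, 0, 0, 0, 0, 0.1, 0], [0, 0, 0, 0, 0, 0.1, 0], [0, 0, 0, 0, 0, 0, 0]]]'

```text
time: 9.17
tool_pos: [0.4771, -0.1051, 0.0157]
tcp_rot: [0.001, 0.996, 0.086, 0.002]
wrist_force: [-2.0, 1.1, 5.0]
width: 0.0003
```

Contact, with 5 N upward. I press on.

Call:
drive_tool --increments '[[[0, 0, 0, 0, 0, 0.08, 0], [0, 0, 0, 0, 0, 0.08, 0], [0, 0, 0, 0, 0, 0.08, 0], [0, 0, 0, 0, 0, 0.08, 0], [0, 0, 0, 0, 0, 0.08, 0], [0, 0, 0, 0, 0, 0, 0], [0, 0, 0, 0, 0, 0, 0], [0, 0, 0, 0, 0, 0, 0], [0, 0, 0, 0, 0, 0, 0], [0, 0, 0, 0, 0, 0, 0]]]'

```text
time: 10.0
tool_pos: [0.4772, -0.1051, 0.0131]
tcp_rot: [0.001, 0.996, 0.086, 0.002]
wrist_force: [-5.6, 1.2, 11.7]
width: 0.0001
```

Run:
```python
from wv import *
go(0,-54,60)
s,p,Q,B=look('wr5',['cover_ledge','cover'])
```

```text
t 10.0 box xy mm 1.2108856408954434 -54.690426533671264 tip z -3.926484493773996 w 8.53382140999513e-05 F [-5.5565  1.2181 11.7492]
turn [ 0.0022 -0.0042 -0.0023] shift cm NOW [-0.0943 -0.0548 -6.3932] after turn [-0.1211 -0.069  -6.3926]
j [-0.333   0.0947  1.8016  0.0001  1.2406 -0.5061]
cover_ledge 0.64 box 0.39429195367528946 44.70157754229545 31.843810299470462
cover 0.81 box 2.858233694917408 11.46113705199885 24.948731829517236
```

View pics/wr5.png

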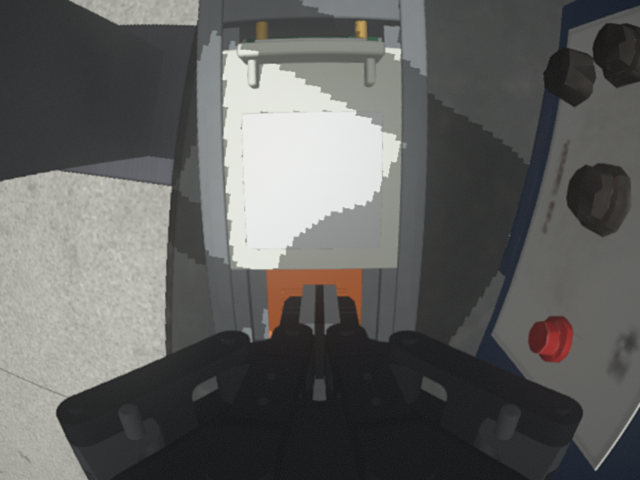

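The cover has been kicked out. Its -y edge is now at row 268, and the brass pins show behind the ledge at (262, 30) and (360, 30). I lift and go behind the ledge.

Call:
drive_tool --increments '[[[0, 0, 0, 0, 0, -0.5, 0], [0, 0, 0, 0, 0, -1.0, 0], [0, 0, 0, 0, 0, -1.5, 0], [0, 0, 0, 0, 0, -2.0, 0], [0, 0, 0, -0.1, -2.0, 0, 0], [0, 0, 0, 0, -2.5, 0, 0], [0, 0, 0, 0, -2.5, 0, 0], [0, 0, 0, 0, -2.5, 0, 0], [0, 0, 0, 0, -2.3, 0, 0], [0, 0, 0, 0, 0, 0, 0]]]'

```text
time: 10.98
tool_pos: [0.4548, 0.014, 0.0611]
tcp_rot: [-0.0, 0.996, 0.088, 0.002]
wrist_force: [0.2, 0.5, 0.0]
width: -0.0004
```

Run:
```python
from wv import *
go(0,63,35)
s,p,Q,B=look('wr6',['cover_ledge','cover'])
p=bot.capture('top');im=p['pixels'][200:330,180:420];cv2.imwrite('pics/crop6.png',cv2.cvtColor(cv2.resize(im,None,fx=3.3,fy=3.3),cv2.COLOR_RGB2BGR))
```

```text
t 10.98 box xy mm -0.10974153626135721 66.58485664855607 tip z 44.06606561758114 w -0.00038602228142219574 F [0.2031 0.5174 0.0006]
turn [ 0.0002 -0.004   0.0011] shift cm NOW [0.0069 0.3583 0.9067] after turn [0.011  0.3585 0.9066]
j [-0.0945 -0.0333  1.8276  0.0009  1.3433 -0.2713]
cover 0.69 box 2.600270201423111 7.323630290346444 26.334817788587873
```

View pics/wr6.png

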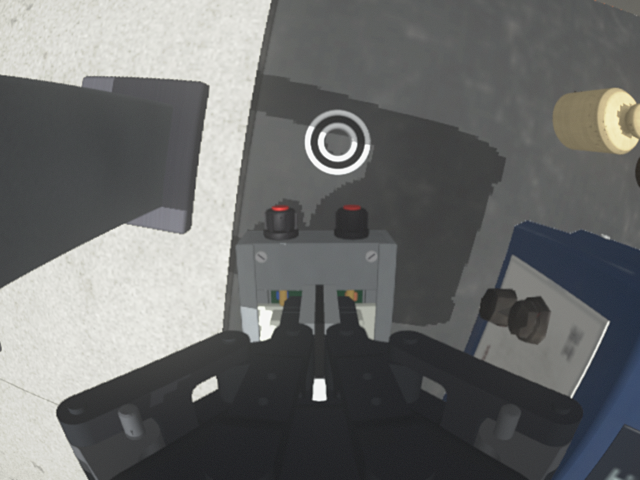

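View pics/crop6.png

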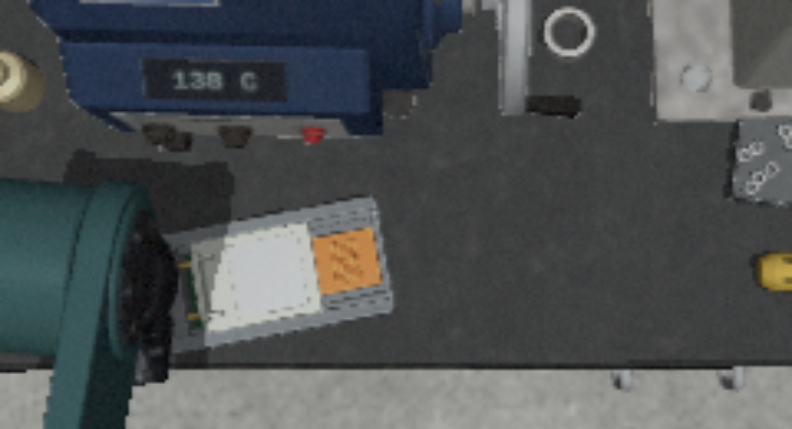

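Call:
drive_tool --increments '[[[0, -0.004, 0, 0, 0, 0.6, 0], [0, 0, 0, 0, 0, 0.6, 0], [0, 0, 0, 0, 0, 0.6, 0], [0, 0, 0, 0, 0, 0.6, 0], [0, 0, 0, 0, 0, 0.5, 0], [0, 0, 0, 0, 0, 0.3, 0], [0, 0, 0, 0, 0, 0.3, 0], [0, 0, 0, 0, 0, 0, 0], [0, 0, 0, 0, 0, 0, 0], [0, 0, 0, 0, 0, 0, 0]]]'

```text
time: 12.02
tool_pos: [0.4559, 0.0109, 0.0263]
tcp_rot: [0.001, 0.996, 0.086, 0.0]
wrist_force: [-0.1, 0.7, 0.8]
width: -0.0001
```

Run:
```python
from wv import *
go(0,63,35)
s,p,Q,B=look('wr7')
# fingertip lower edge depth
for vv in range(270,310,4): print(vv,[np.round(B[vv,uu]).tolist() for uu in (270,308,313,345)])
```

```text
t 12.02 box xy mm 0.4814247322261157 63.26275003467513 tip z 9.344561466973527 w -0.0001211125981052578 F [-0.093  0.706  0.751]
turn [ 0.0023 -0.0006 -0.0023] shift cm NOW [-0.0465  0.0322 -2.5655] after turn [-0.0481  0.0263 -2.5655]
j [-0.0991  0.0101  1.8608 -0.0021  1.2695 -0.2716]
270 [[-19.0, 78.0, 33.0], [-4.0, 78.0, 31.0], [-2.0, 78.0, 31.0], [12.0, 77.0, 31.0]]
274 [[-20.0, 76.0, 31.0], [-4.0, 76.0, 32.0], [-2.0, 76.0, 33.0], [12.0, 75.0, 30.0]]
278 [[-20.0, 74.0, 31.0], [-4.0, 74.0, 32.0], [-2.0, 74.0, 32.0], [12.0, 74.0, 30.0]]
282 [[-20.0, 72.0, 32.0], [-4.0, 72.0, 31.0], [-2.0, 72.0, 32.0], [12.0, 72.0, 31.0]]
286 [[-20.0, 70.0, 31.0], [-4.0, 74.0, 40.0], [-2.0, 73.0, 38.0], [12.0, 71.0, 32.0]]
290 [[-20.0, 69.0, 32.0], [-4.0, 74.0, 43.0], [-2.0, 74.0, 44.0], [12.0, 69.0, 31.0]]
294 [[-20.0, 67.0, 31.0], [-3.0, 74.0, 48.0], [-2.0, 74.0, 47.0], [12.0, 67.0, 32.0]]
298 [[-20.0, 65.0, 32.0], [-3.0, 74.0, 51.0], [-1.0, 73.0, 50.0], [11.0, 70.0, 43.0]]
302 [[-20.0, 63.0, 32.0], [-3.0, 73.0, 53.0], [-1.0, 74.0, 55.0], [11.0, 70.0, 47.0]]
306 [[-20.0, 61.0, 31.0], [-3.0, 74.0, 58.0], [-1.0, 74.0, 58.0], [10.0, 69.0, 49.0]]
```

View pics/wr7.png

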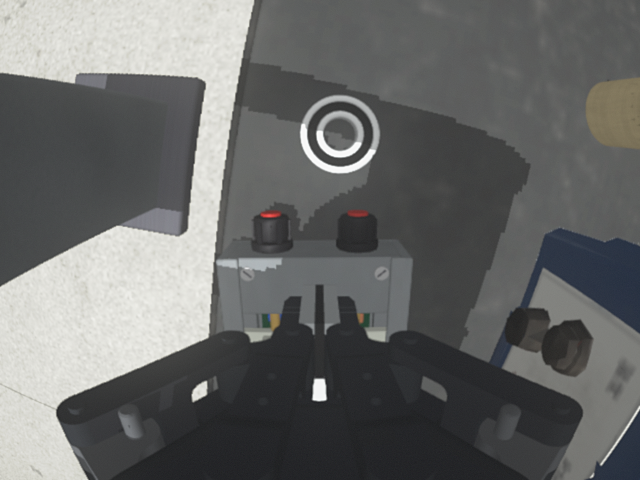

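The fingertip is at about 36–37 mm, above the 31 mm housing and behind the ledge, with nothing touched. Now I push.

Call:
drive_tool --increments '[[[0, 0, 0, 0, 0.3, 0.1, 0], [0, 0, 0, 0, 0.5, 0, 0], [0, 0, 0, 0, 0.7, 0, 0], [0, 0, 0, 0, 0.8, 0, 0], [0, 0, 0, 0, 0.9, 0, 0], [0, 0, 0, 0, 0.9, 0, 0], [0, 0, 0, 0, 0.9, 0, 0], [0, 0, 0, 0, 0.9, 0, 0], [0, 0, 0, 0, 0.7, 0, 0], [0, 0, 0, 0, 0.4, 0, 0]]]'

```text
time: 12.9
tool_pos: [0.4679, -0.0593, 0.0253]
tcp_rot: [0.001, 0.996, 0.086, 0.0]
wrist_force: [0.7, 0.3, 0.8]
width: 0.0002
```

Run:
```python
from wv import *
go(0,-20,35)
s,p,Q,B=look('wr8')
p=bot.capture('top');im=p['pixels'][200:330,180:420];cv2.imwrite('pics/crop8.png',cv2.cvtColor(cv2.resize(im,None,fx=3.3,fy=3.3),cv2.COLOR_RGB2BGR))
```

```text
t 12.9 box xy mm 0.06413776925087407 -7.9297305980003046 tip z 8.26864878151602 w 0.00019288835203970552 F [0.6711 0.3077 0.7574]
turn [ 0.0022 -0.0002 -0.0036] shift cm NOW [-0.0016  1.2129 -2.6705] after turn [-0.0064  1.207  -2.6731]
j [-0.245   0.046   1.8262 -0.002   1.2683 -0.4161]
```

View pics/wr8.png

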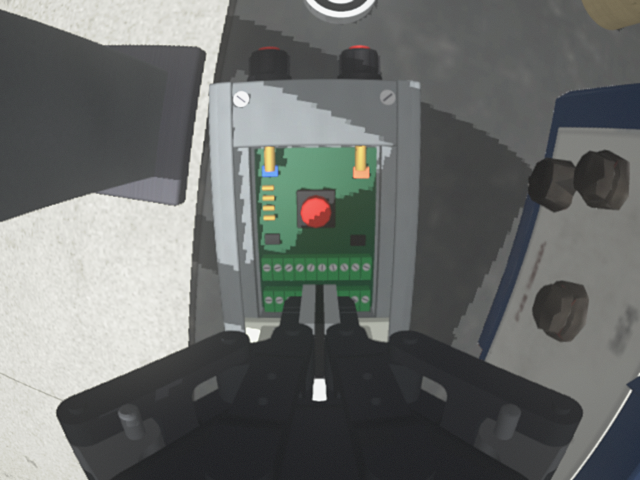

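View pics/crop8.png

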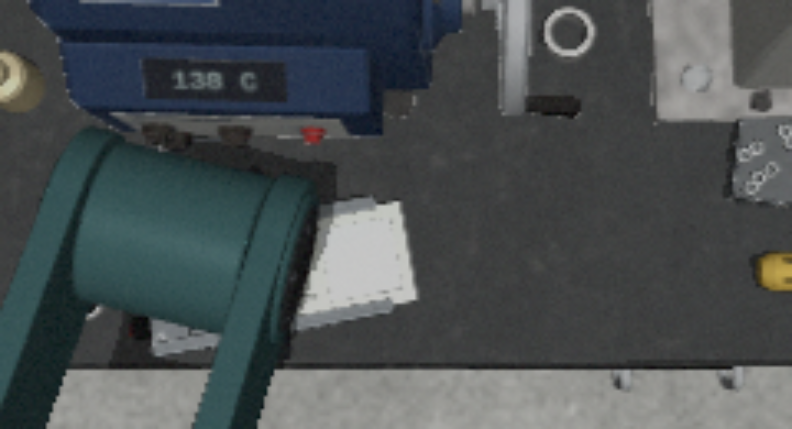

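The cover slides well. It overhangs the -y end at (415, 260) in the crop, and the red button shows at (316, 211) in the wrist view. I continue.

Call:
drive_tool --increments '[[[0, 0, 0, 0, 0.4, 0, 0], [0, 0, 0, 0, 0.5, 0, 0], [0, 0, 0, 0, 0.5, 0, 0], [0, 0, 0, 0, 0.5, 0, 0], [0, 0, 0, 0, 0.5, 0, 0], [0, 0, 0, 0, 0.5, 0, 0], [0, 0, 0, 0, 0.5, 0, 0], [0, 0, 0, 0, 0.5, 0, 0], [0, 0, 0, 0, 0.5, 0, 0], [0, 0, 0, 0, 0.4, 0, 0]]]'

```text
time: 13.83
tool_pos: [0.4769, -0.1045, 0.0253]
tcp_rot: [-0.0, 0.996, 0.086, 0.001]
wrist_force: [3.4, 6.7, -1.2]
width: -0.0004
```

Run:
```python
from wv import *
go(0,-80,35)
s,p,Q,B=look('wr9',['cal_button_top'])
p=bot.capture('top');im=p['pixels'][200:330,180:420];cv2.imwrite('pics/crop9.png',cv2.cvtColor(cv2.resize(im,None,fx=3.3,fy=3.3),cv2.COLOR_RGB2BGR))
```

```text
t 13.83 box xy mm 0.9660797636651347 -54.02444798921987 tip z 8.333901931713292 w -0.0003844778427439301 F [ 3.3801  6.7023 -1.1514]
turn [-0.0007 -0.0025 -0.0028] shift cm NOW [-0.0825  2.5959 -2.6687] after turn [-0.0966  2.5976 -2.6666]
j [-0.3332  0.0809  1.789   0.0019  1.2698 -0.5064]
cal_button_top 0.69 box -2.1557566518038738 28.89125282269603 27.10398269681716
```

View pics/wr9.png

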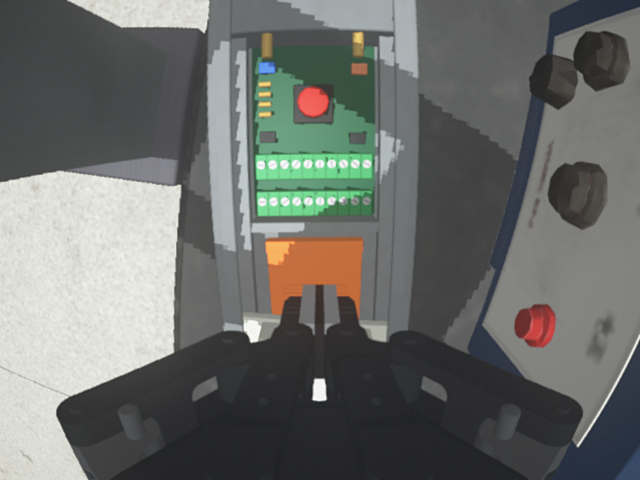

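View pics/crop9.png

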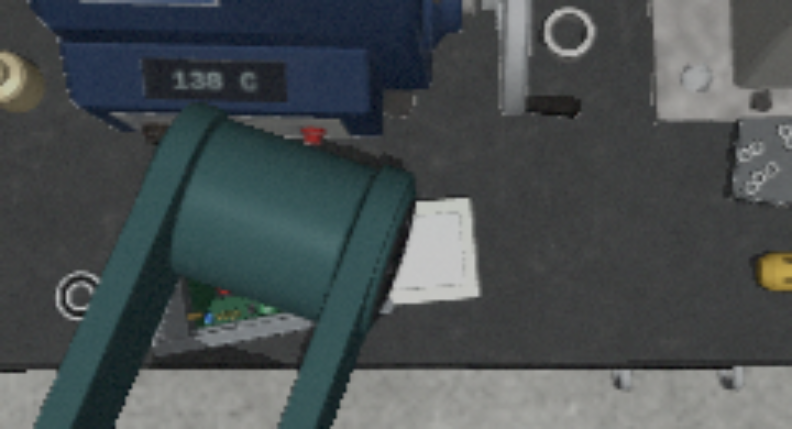

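Call:
drive_tool --increments '[[[0, 0, 0, 0, 0.3, 0, 0], [0, 0, 0, 0, 0.3, 0, 0], [0, 0, 0, 0, 0.3, 0, 0], [0, 0, 0, 0, 0.3, 0, 0], [0, 0, 0, 0, 0.3, 0, 0], [0, 0, 0, 0, 0.3, 0, 0], [0, 0, 0, 0, 0.3, 0, 0], [0, 0, 0, 0, 0.2, 0, 0], [0, 0, 0, 0, 0, 0, 0], [0, 0, 0, 0, 0, 0, 0]]]'

```text
time: 14.82
tool_pos: [0.4796, -0.1285, 0.0252]
tcp_rot: [0.001, 0.996, 0.086, -0.0]
wrist_force: [-1.2, -1.0, -0.1]
width: -0.0001
```

Run:
```python
from wv import *
go(0,-80,35)
s,p,Q,B=look('wr10',['cal_button_top'])
p=bot.capture('top');P=cloud(p);d=P[...,:2]-O;by=d@ey*1000;bx=d@ex*1000
for y in range(-90,-200,-8):
    print(y,[int(np.median(P[...,2][(abs(by-y)<4)&(abs(bx-x)<6)])*1000) if ((abs(by-y)<4)&(abs(bx-x)<6)).sum() else -99 for x in (-45,-30,-15,0,15,30,45)])
im=p['pixels'][200:330,180:420];cv2.imwrite('pics/crop10.png',cv2.cvtColor(cv2.resize(im,None,fx=3.3,fy=3.3),cv2.COLOR_RGB2BGR))
```

```text
t 14.82 box xy mm -0.5287572186221187 -78.08941089795773 tip z 8.204642320043156 w -0.0001239023666192924 F [-1.2274 -0.9763 -0.1448]
turn [ 0.0023  0.0007 -0.003 ] shift cm NOW [ 0.0515  0.197  -2.6791] after turn [ 0.0529  0.1911 -2.6795]
j [-0.3744  0.1001  1.7683 -0.0024  1.2726 -0.5462]
cal_button_top 0.97 box 0.5389982791240961 31.37521044734614 26.355928789471463
-90 [379, 389, 395, 394, 390, 379, -99]
-98 [407, 391, 395, 393, 388, 376, -99]
-106 [406, 401, 395, 392, 384, 370, -99]
-114 [389, 402, 395, 389, 379, 367, -99]
-122 [365, 396, 397, 387, 376, -99, -99]
-130 [16, 372, 395, 388, 371, -99, -99]
-138 [15, 16, 371, 382, 361, -99, -99]
-146 [13, 11, 12, 16, 0, 0, 0]
-154 [9, 10, 10, 9, 0, 0, 0]
-162 [0, 8, 7, 4, 0, 0, 0]
-170 [0, -1, 5, 0, -1, 0, 0]
-178 [0, 0, 0, 0, 0, 0, 0]
-186 [0, 0, 0, 0, 0, 0, -1]
-194 [0, 0, -1, -1, 0, 0, 0]
```

View pics/wr10.png

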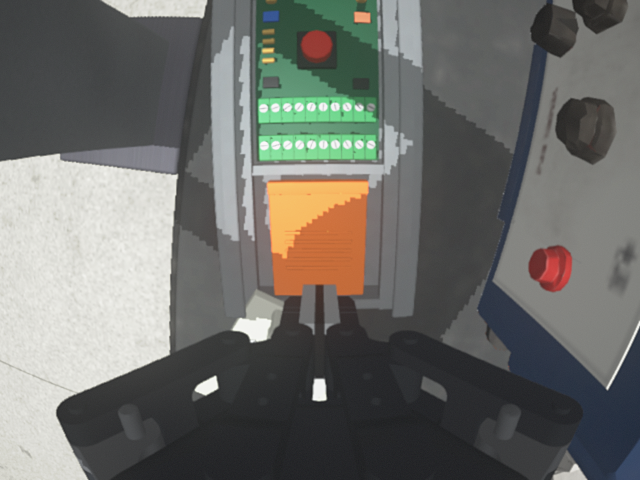

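View pics/crop10.png

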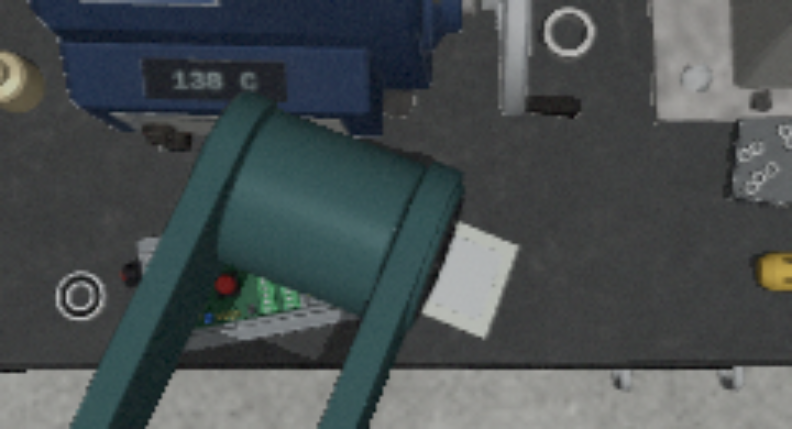

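The cover has come out of the rails but yawed, and it leans on the box end: heights run from 16 mm down to 5 mm. I lift and back off to see it.

Call:
drive_tool --increments '[[[0, 0, 0, 0, -0.3, -0.8, 0], [0, 0, 0, 0, -0.3, -1.5, 0], [0, 0, 0, 0, -1, -2, 0], [0, 0, 0, 0, -2, -1, 0], [0, 0, 0, 0, -2, -1, 0], [0, 0, 0, 0, -2, -1, 0], [0, 0, 0, 0, -2, -1, 0], [0, 0, 0, 0, -2, 0, 0], [0, 0, 0, 0, -2, 0, 0], [0, 0, 0, 0, 0, 0, 0]]]'

```text
time: 15.8
tool_pos: [0.4559, 0.0091, 0.1091]
tcp_rot: [0.0, 0.996, 0.088, 0.001]
wrist_force: [-0.5, 0.1, 0.1]
width: 0.0002
```

```bash
cat > tv.py <<'E'
from wv import *
def top(name):
    p=bot.capture('top');P=cloud(p);d=P[...,:2]-O;by=d@ey*1000;bx=d@ex*1000;z=P[...,2]*1000
    im=p['pixels'][200:330,180:420];cv2.imwrite(f'pics/{name}.png',cv2.cvtColor(cv2.resize(im,None,fx=3.3,fy=3.3),cv2.COLOR_RGB2BGR))
    for y in range(-60,-200,-8):
        r=[]
        for x in range(-60,61,10):
            m=(abs(by-y)<4)&(abs(bx-x)<5);r.append(int(np.median(z[m])) if m.any() else -99)
        print(y,r)
    for d in bot.outline_of('cover',p)[:1]:
        m=d['mask']; q=np.stack([bx[m],by[m]],1).astype(np.float32); print('cover',d['confidence'],cv2.boxPoints(cv2.minAreaRect(q)).round().tolist(),np.percentile(z[m],[2,50,98]))
    return p
E
python3 - <<'E'
from tv import *
go(0,30,60); top('crop11'); look('wr11')
E
```

```text
t 15.8 box xy mm 0.1368385690125866 61.5063045799871 tip z 92.05031257668412 w 0.0001870497530152091 F [-0.4655  0.1416  0.1011]
turn [ 0.0006 -0.0012  0.0013] shift cm NOW [-0.0215  3.1487  3.2069] after turn [-0.0137  3.1506  3.205 ]
j [-0.1043 -0.0714  1.7628 -0.0002  1.4488 -0.281 ]
-60 [0, 0, 30, 27, 8, 24, 23, 22, 23, 23, 33, 0, 0]
-68 [0, 0, 29, 24, 8, 22, 21, 22, 20, 24, 32, 0, -1]
-76 [0, 0, 20, 31, 24, 22, 21, 21, 20, 23, 31, 0, 0]
-84 [0, 0, 1, 27, 30, 29, 22, 11, 19, 15, 1, -1, 0]
-92 [0, 0, 0, 26, 28, 37, 34, 0, 0, 0, 0, 0, 1]
-100 [0, 0, 24, 25, 23, 24, 26, 36, 22, 0, 0, 0, 0]
-108 [-1, 1, 22, 23, 21, 23, 22, 24, 34, 21, 0, 0, 0]
-116 [0, 19, 19, 20, 21, 21, 20, 19, 19, 2, 0, 0, 0]
-124 [0, 17, 18, 19, 18, 18, 18, 20, 18, 0, -1, 0, 0]
-132 [15, 16, 16, 16, 16, 16, 17, 15, 2, -1, 0, 0, 0]
-140 [14, 14, 15, 14, 14, 15, 14, 12, 0, 0, 0, -1, 0]
-148 [1, 11, 11, 14, 11, 12, 12, 0, -1, 0, 0, 0, 0]
-156 [0, 0, 8, 9, 10, 10, 9, 0, 0, 0, -1, -1, 0]
-164 [0, 0, 0, 6, 7, 6, 0, 0, 0, -1, 0, 0, 0]
-172 [0, 0, -1, 0, 0, 4, 0, 0, 0, 0, 0, 0, -1]
-180 [0, -1, 1, -2, -1, 0, 0, -1, 0, 0, 0, 0, 0]
-188 [-1, 0, 0, 0, -1, 0, 0, 0, 0, -1, 0, 0, 2]
-196 [0, 0, 0, 0, 0, 0, 0, 0, 0, 0, 0, 0, -1]
cover 0.58 [[-75.0, -144.0], [-13.0, -183.0], [32.0, -110.0], [-30.0, -72.0]] [ 5.9065 18.1525 40.9686]
```

View pics/crop11.png

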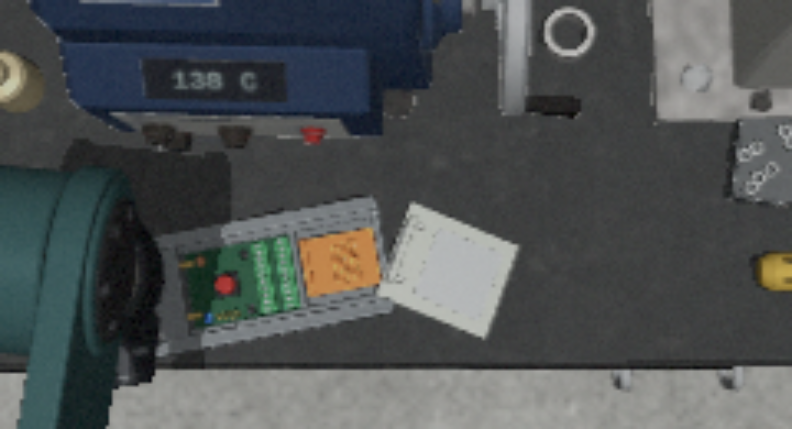

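View pics/wr11.png

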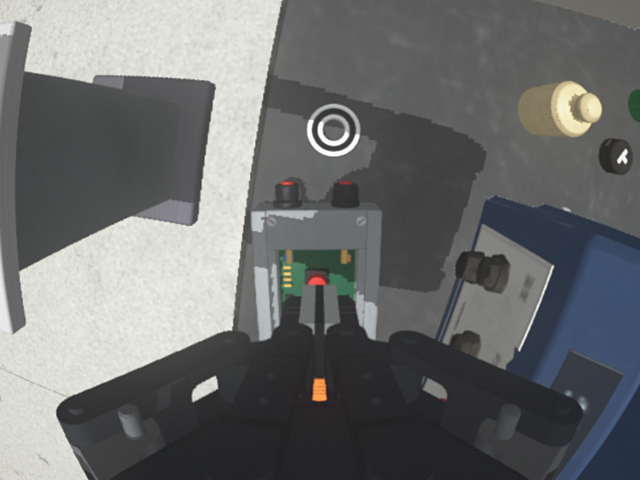

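The cover lies at a yaw of about 31°, with one corner still on the sill at (388, 290) in the crop. The rest rests on the bench, ledge up. I come back and push the near end of the ledge further along -y.

Call:
drive_tool --increments '[[[0, 0, 0, -0.4, 2.0, 0.3, 0], [0, 0, 0, -0.4, 2.0, 0.3, 0], [0, 0, 0, -0.4, 2.0, 0.3, 0], [0, 0, 0, -0.4, 2.0, 0.3, 0], [0, 0, 0, 0, 2.0, 0.5, 0], [0, 0, 0, 0, 1.8, 1.0, 0], [0, 0, 0, 0, 0, 1.5, 0], [0, 0, 0, 0, 0, 1.5, 0], [0, 0, 0, 0, 0, 0.5, 0], [0, 0, 0, 0, 0, 0, 0]]]'

```text
time: 16.78
tool_pos: [0.4596, -0.1135, 0.0446]
tcp_rot: [0.0, 0.996, 0.086, -0.002]
wrist_force: [-0.2, -0.7, 0.6]
width: -0.0003
```

Run:
```python
from tv import *
go(-16,-58,35,0.0); look('wr12')
```

```text
t 16.78 box xy mm -17.605718478648413 -59.83062747193002 tip z 44.5807835967236 w -0.0002795950673322612 F [-0.2225 -0.6803  0.6076]
turn [ 0.0003  0.0037 -0.0039] shift cm NOW [ 0.1634 -0.184   0.9574] after turn [ 0.1606 -0.1831  0.9581]
j [-0.3604  0.0308  1.7993 -0.0022  1.3145 -0.5314]
```

View pics/wr12.png

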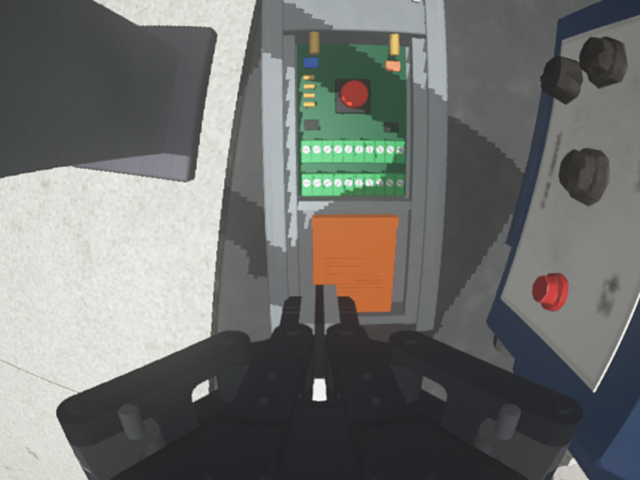

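Call:
drive_tool --increments '[[[0, 0, 0, 0.1, -0.2, 0.6, 0], [0, 0, 0, 0, 0, 0.6, 0], [0, 0, 0, 0, 0, 0.6, 0], [0, 0, 0, 0, 0, 0.1, 0], [0, 0, 0, 0, 0.4, 0, 0], [0, 0, 0, 0, 0.5, 0, 0], [0, 0, 0, 0, 0.5, 0, 0], [0, 0, 0, 0, 0.5, 0, 0], [0, 0, 0, 0, 0.4, 0, 0], [0, 0, 0, 0, 0, 0, 0]]]'

```text
time: 17.67
tool_pos: [0.466, -0.1347, 0.0276]
tcp_rot: [0.001, 0.996, 0.086, 0.0]
wrist_force: [0.3, -0.3, -0.3]
width: 0.0001
```

Run:
```python
from tv import *
go(-16,-84,25,0.0); top('crop13')
```

```text
t 17.67 box xy mm -14.981940751252115 -81.83866741484717 tip z 27.6262029715375 w 0.00010889752686826723 F [ 0.2576 -0.3458 -0.299 ]
turn [ 0.0028 -0.0005 -0.0035] shift cm NOW [-0.1012  0.2157  0.2632] after turn [-0.1018  0.2161  0.2626]
j [-0.3968  0.0718  1.7937 -0.0022  1.2742 -0.5681]
-60 [-1, 369, 378, 388, 393, 396, 397, 396, 393, 389, 385, 373, -99]
-68 [125, 374, 385, 391, 395, 396, 397, 395, 391, 384, 373, 365, -99]
-76 [369, 381, 389, 393, 396, 397, 396, 393, 388, 378, 368, -99, -99]
-84 [373, 385, 392, 395, 397, 397, 395, 391, 383, 372, -99, -99, 0]
-92 [380, 389, 394, 397, 397, 396, 393, 387, 377, 367, -99, -99, -1]
-100 [409, 391, 396, 397, 396, 395, 391, 384, 373, -99, -99, 0, 0]
-108 [409, 407, 396, 397, 396, 393, 387, 378, 369, -99, -99, -1, 0]
-116 [405, 405, 404, 396, 395, 390, 382, 372, -99, -99, 0, 0, 0]
-124 [375, 394, 401, 400, 393, 387, 376, -99, -99, -99, -1, 0, 0]
-132 [0, 373, 394, 398, 394, 384, 372, -99, -99, 0, 0, 0, -1]
-140 [15, 17, 21, 384, 388, 383, 371, -99, -99, 1, 0, 0, 0]
-148 [16, 17, 15, 16, 368, 365, 13, 10, -3, 0, 0, -1, 0]
-156 [14, 15, 14, 13, 13, 12, 11, 9, 0, 0, 0, 0, 0]
-164 [-1, 10, 11, 10, 10, 10, 8, 0, 0, 0, -1, 0, 0]
-172 [0, 0, 0, 9, 8, 8, 3, 0, 0, 0, 0, 0, 0]
-180 [0, 0, 0, 0, 4, 6, 0, 0, 0, -1, 0, 0, 0]
-188 [0, -1, 0, -1, -1, 0, 0, 0, -1, -1, 0, 0, 2]
-196 [0, 0, 0, 0, 0, 0, 0, 0, 0, 0, 0, 0, 0]
cover 0.78 [[-78.0, -151.0], [-7.0, -189.0], [12.0, -154.0], [-59.0, -116.0]] [ 1.5123 13.9778 21.8137]
```

View pics/crop13.png

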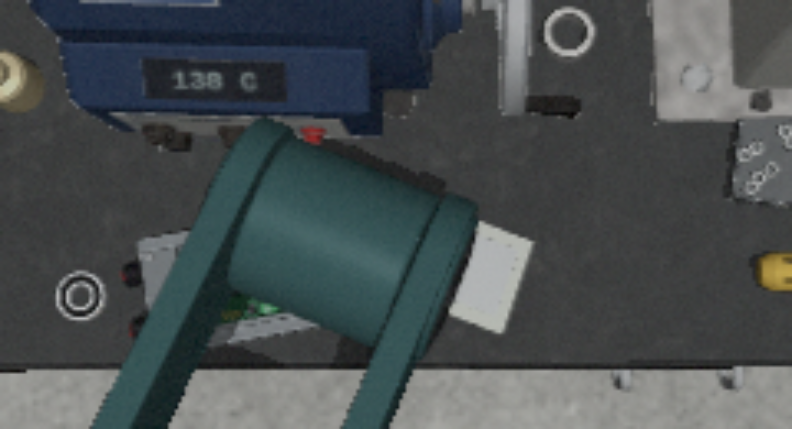

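It moved about 7 mm and is still tilted. I push on.

Call:
drive_tool --increments '[[[0, 0, 0, 0, 0.3, 0.1, 0], [0, 0, 0, 0, 0.3, 0.1, 0], [0, 0, 0, 0, 0.3, 0, 0], [0, 0, 0, 0, 0.3, 0, 0], [0, 0, 0, 0, 0.2, 0, 0], [0, 0, 0, 0, 0, 0, 0], [0, 0, 0, 0, 0, 0, 0], [0, 0, 0, 0, 0, 0, 0], [0, 0, 0, 0, 0, 0, 0], [0, 0, 0, 0, 0, 0, 0]]]'

```text
time: 18.6
tool_pos: [0.4681, -0.1473, 0.0254]
tcp_rot: [0.001, 0.996, 0.086, 0.0]
wrist_force: [0.0, 0.8, -0.9]
width: -0.0
```

Run:
```python
from tv import *
go(-16,-94,25,0.0); top('crop14'); look('wr14')
```

```text
t 18.6 box xy mm -15.177270447093012 -94.55524598756855 tip z 25.40048152442978 w -4.432395871725854e-06 F [ 0.0166  0.7966 -0.8861]
turn [ 0.0021 -0.     -0.0022] shift cm NOW [-0.0824 -0.0554  0.0399] after turn [-0.0823 -0.0555  0.04  ]
j [-0.4192  0.0869  1.7823 -0.0018  1.2712 -0.5919]
-60 [-1, 0, 366, 378, 387, 391, 394, 397, 398, 395, 387, -99, -99]
-68 [0, 0, 373, 384, 390, 393, 394, 394, 393, 392, 386, 377, -99]
-76 [0, 368, 379, 387, 393, 395, 395, 394, 390, 386, 380, 371, -99]
-84 [120, 374, 384, 389, 393, 395, 394, 392, 388, 381, 366, -99, -99]
-92 [368, 379, 388, 392, 395, 395, 393, 390, 383, 373, -99, -99, -99]
-100 [374, 384, 391, 394, 395, 394, 392, 387, 380, 368, -99, -99, -99]
-108 [382, 388, 393, 395, 395, 393, 390, 384, 374, -99, -99, -99, -1]
-116 [408, 391, 394, 395, 394, 392, 387, 377, 367, -99, -99, 0, 0]
-124 [406, 404, 395, 395, 393, 389, 382, 373, -99, -99, -99, 0, -1]
-132 [387, 403, 401, 395, 392, 386, 377, 367, -99, -99, -1, 0, -1]
-140 [4, 387, 399, 397, 392, 381, 372, -99, -99, -99, 0, -1, 0]
-148 [6, 5, 382, 394, 391, 383, 368, -99, -99, -1, 1, 0, 1]
-156 [4, 5, 5, 372, 383, 376, 366, -99, -99, 0, 0, 0, 0]
-164 [0, 4, 5, 5, 5, 6, 6, -99, -99, 0, 1, 0, 0]
-172 [-1, 0, 3, 4, 5, 4, 3, 0, 0, 0, 0, 0, 0]
-180 [0, -1, 0, 1, 4, 3, 2, 0, 0, 0, 0, -1, 1]
-188 [0, 0, 0, 0, 0, 3, 0, 0, 0, 0, 0, 0, 3]
-196 [0, -1, 0, 0, -1, 0, 0, 0, 0, 0, 0, 0, 0]
cover 0.79 [[-78.0, -149.0], [-11.0, -192.0], [3.0, -171.0], [-64.0, -128.0]] [1.2461 4.8242 9.5475]
```

View pics/wr14.png

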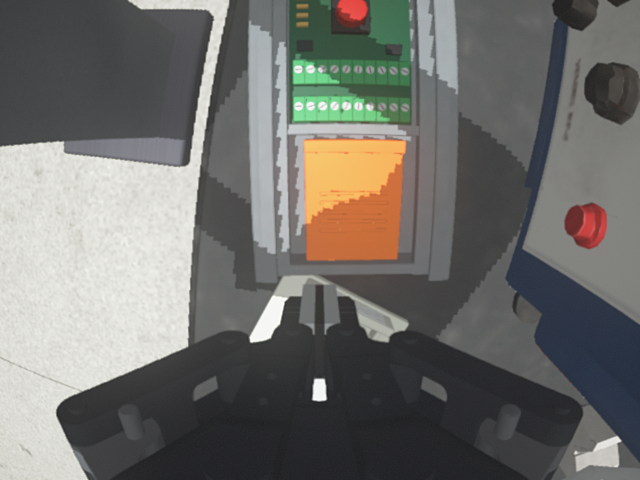

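The cover has dropped: its top is now a uniform 4–5 mm high, so it is flat on the bench. I lift and move over the button.

Call:
drive_tool --increments '[[[0, 0, 0, 0, 0, -1.0, 0], [0, 0, 0, 0, 0, -1.5, 0], [0, 0, 0, 0, -0.5, -1.5, 0], [0, 0, 0, 0.4, -2, -1, 0], [0, 0, 0, 0.4, -2, 0, 0], [0, 0, 0, 0.4, -2, 0, 0], [0, 0, 0, 0.3, -2, 0, 0], [0, 0, 0, 0, -2, 0, 0], [0, 0, 0, 0, -1.8, 0, 0], [0, 0, 0, 0, 0, 0, 0]]]'

```text
time: 19.58
tool_pos: [0.4612, -0.0209, 0.0759]
tcp_rot: [0.0, 0.996, 0.088, 0.0]
wrist_force: [-0.9, 0.4, -0.6]
width: 0.0003
```

Run:
```python
from tv import *
go(0,30,35,0.0); p=top('crop15')
for d in bot.pinpoint('cal_button_top',p)[:1]:
    q=w(p,d['location']);e=q[:2]-O;print(d['confidence'],e@ex*1000,e@ey*1000,q[2])
s,p,Q,B=look('wr15',['cal_button_top'])
```

```text
t 19.58 box xy mm 0.16039436125020623 31.00803036098105 tip z 75.89085152480261 w 0.000289846195973307 F [-0.9113  0.4258 -0.5754]
turn [ 0.0007 -0.0007  0.0008] shift cm NOW [-0.0188  0.0977  4.0891] after turn [-0.016   0.1008  4.0891]
j [-0.1679 -0.0299  1.7927 -0.0005  1.378  -0.344 ]
-60 [0, 0, 25, 28, 8, 22, 22, 23, 23, 22, 32, 0, 0]
-68 [-1, 0, 31, 26, 13, 22, 22, 22, 21, 24, 33, -1, 0]
-76 [0, 0, 21, 27, 8, 22, 20, 20, 19, 23, 32, 0, 0]
-84 [0, 0, 0, 14, 15, 17, 18, 13, 20, 20, 1, 0, -1]
-92 [0, 0, 0, 3, 4, 0, -1, 0, -1, 0, 0, 0, 0]
-100 [0, 0, 0, 5, 5, 17, 0, -1, 0, 0, 0, -1, 0]
-108 [0, 0, 3, 4, 4, 3, 9, 19, 0, 0, 0, 0, -1]
-116 [0, -1, 4, 6, 5, 4, 5, 5, 15, 2, 0, 0, 0]
-124 [0, 2, 3, 5, 6, 4, 5, 5, 4, 4, -1, 0, 0]
-132 [0, 2, 7, 5, 5, 5, 6, 4, 4, 1, -1, -1, 0]
-140 [0, 5, 4, 5, 4, 4, 5, 5, 3, 0, 0, 0, 0]
-148 [3, 4, 4, 6, 4, 4, 5, 5, 0, 0, 0, 0, 0]
-156 [3, 3, 5, 5, 4, 4, 5, 3, -1, 0, 0, 0, 0]
-164 [2, 4, 4, 5, 4, 5, 5, 1, 0, -1, 0, -1, 0]
-172 [0, 0, 3, 4, 5, 4, 5, 1, 0, 0, 0, 0, -1]
-180 [0, 0, 0, 1, 3, 4, 0, 0, -1, -1, 0, 0, 0]
-188 [-1, 0, 0, 0, 0, 3, 0, 0, 0, 0, 0, 0, 3]
-196 [0, 1, -1, 0, 0, 0, 0, 0, 0, 0, 0, 0, 0]
cover 0.77 [[-79.0, -151.0], [-7.0, -191.0], [33.0, -119.0], [-39.0, -80.0]] [ 1.0932  5.0843 19.0234]
cal_button_top 0.62 box 4.89484234688743 133.35899221560925 -1.5606012981862483
```

View pics/crop15.png

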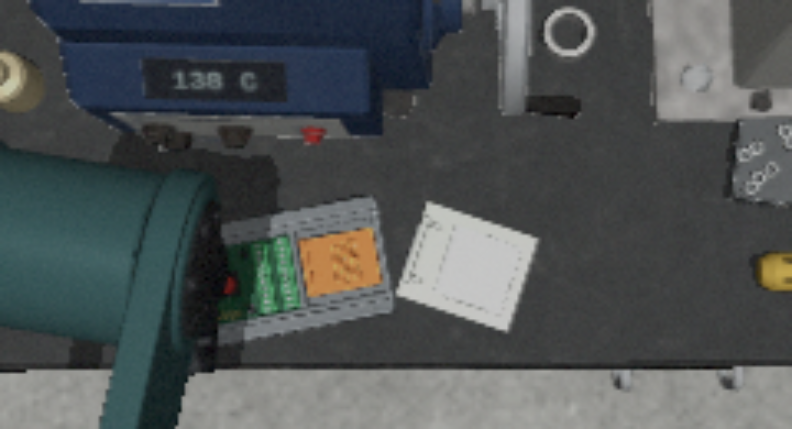

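View pics/wr15.png

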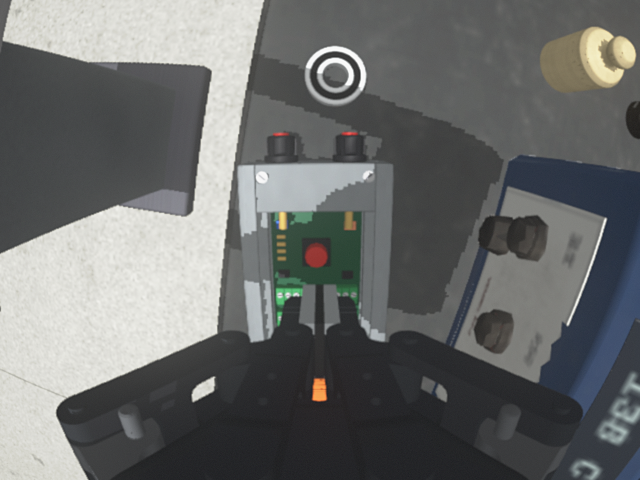

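The cover lies flat and ledge-up, clear of the box end: top 4–5 mm, ledge 19 mm, corner at (397, 295) against the box end at (392, 300) in the crop. The button is in line with the fingers at (316, 256). I go down to it.

Call:
drive_tool --increments '[[[0, 0, 0, 0, 0.1, 1.0, 0], [0, 0, 0, 0, 0, 1.0, 0], [0, 0, 0, 0, 0, 1.0, 0], [0, 0, 0, 0, 0, 1.0, 0], [0, 0, 0, 0, 0, 0.8, 0], [0, 0, 0, 0, 0, 0.5, 0], [0, 0, 0, 0, 0, 0.3, 0], [0, 0, 0, 0, 0, 0.1, 0], [0, 0, 0, 0, 0, 0.1, 0], [0, 0, 0, 0, 0, 0, 0]]]'

```text
time: 20.67
tool_pos: [0.4622, -0.0247, 0.0174]
tcp_rot: [0.001, 0.996, 0.086, 0.0]
wrist_force: [0.4, 0.9, 0.5]
width: -0.0
```

Run:
```python
from tv import *
go(0,30,13,0.0)
s,p,Q,B=look('wr16',['cal_button_top'])
im=p['pixels'].astype(int);m=(im[...,0]>120)&(im[...,1]<70)&(im[...,2]<70);m[:240]=0;m[330:]=0;m[:,:280]=0;m[:,360:]=0
print(m.sum(), np.nanmedian(B[m],0))
```

```text
t 20.67 box xy mm 0.42598492626968326 27.173751653493937 tip z 17.399434745154487 w -6.3473108488738345e-06 F [0.3791 0.9255 0.5313]
turn [ 0.0023 -0.0007 -0.0023] shift cm NOW [-0.0436 -0.2836  0.4393] after turn [-0.0426 -0.2826  0.4399]
j [-0.1745  0.0359  1.8545 -0.0021  1.2498 -0.3469]
0 [nan nan nan]
  return np.nanmean(a, axis, out=out, keepdims=keepdims)
```

View pics/wr16.png

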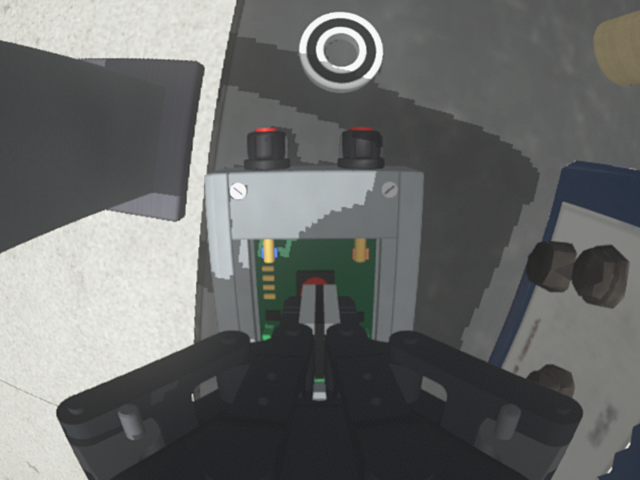

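Call:
drive_tool --increments '[[[0, 0, 0, -0.1, -0.3, 0, 0], [0, 0, 0, 0, 0, 0.1, 0], [0, 0, 0, 0, 0, 0.1, 0], [0, 0, 0, 0, 0, 0.1, 0], [0, 0, 0, 0, 0, 0.1, 0], [0, 0, 0, 0, 0, 0.1, 0], [0, 0, 0, 0, 0, 0.1, 0], [0, 0, 0, 0, 0, 0, 0], [0, 0, 0, 0, 0, 0, 0], [0, 0, 0, 0, 0, 0, 0]]]'

```text
time: 21.6
tool_pos: [0.4605, -0.0216, 0.0114]
tcp_rot: [0.001, 0.996, 0.086, 0.0]
wrist_force: [-2.4, 2.6, 5.5]
width: -0.0002
```

```bash
python3 g.py 0 30 13
```

```text
t 21.6 box xy mm -0.678886897505161 30.446684209929458 tip z -5.6326309547328535 w -0.00018702534558959414 F [-2.3565  2.6127  5.4516]
turn [ 0.0017 -0.0004 -0.0024] shift cm NOW [ 0.0688  0.0477 -1.8632] after turn [ 0.0679  0.0447 -1.8633]
j [-0.169   0.0398  1.8641 -0.0015  1.2367 -0.3414]
```

Call:
drive_tool --increments '[[[0, 0, 0, 0, 0, 0.06, 0], [0, 0, 0, 0, 0, 0.06, 0], [0, 0, 0, 0, 0, 0.06, 0], [0, 0, 0, 0, 0, 0.06, 0], [0, 0, 0, 0, 0, 0.06, 0], [0, 0, 0, 0, 0, 0, 0], [0, 0, 0, 0, 0, 0, 0], [0, 0, 0, 0, 0, 0, 0], [0, 0, 0, 0, 0, 0, 0], [0, 0, 0, 0, 0, 0, 0]]]'

```text
time: 22.43
tool_pos: [0.4607, -0.0217, 0.0107]
tcp_rot: [0.001, 0.996, 0.086, 0.0]
wrist_force: [-6.9, 2.8, 18.5]
width: -0.0002
```

The force rose to 18.5 N over only 0.7 mm of further travel, so the button is on its stop. I make a final check before handing in.

Run:
```python
from tv import *
go(0,30,13); p=top('crop17'); save('top17',p)
for n in ['screwdriver','weight','bearing','green_specimen','parts_tin']:
    for d in bot.pinpoint(n,p)[:1]: print(n,round(d['confidence'],2),w(p,d['location']))
look('wr17')
a=cv2.imread('pics/wr17.png')[200:340,220:420];cv2.imwrite('pics/wr17c.png',cv2.resize(a,None,fx=3.5,fy=3.5))
```

```text
t 22.43 box xy mm -0.545574332022816 30.393785722224926 tip z -6.271601255816584 w -0.00022580829713791505 F [-6.9136  2.8192 18.5411]
turn [ 0.0019 -0.0004 -0.0023] shift cm NOW [ 0.0555  0.0429 -1.9271] after turn [ 0.0546  0.0394 -1.9272]
j [-0.1689  0.0409  1.8644 -0.0017  1.2352 -0.3414]
-60 [0, 0, 28, 31, 8, 21, 23, 22, 23, 22, 33, 0, 0]
-68 [0, 0, 30, 26, 8, 22, 21, 21, 22, 24, 31, 0, 0]
-76 [0, -1, 21, 27, 7, 21, 21, 21, 19, 23, 32, 0, -1]
-84 [0, 0, 2, 17, 14, 18, 15, 7, 13, 20, 1, 0, 0]
-92 [-1, 0, 0, 2, 4, 0, 0, 0, -1, -1, 0, 0, 0]
-100 [-1, 0, 1, 5, 8, 18, 0, 0, 0, 0, 0, 0, 0]
-108 [-1, 0, 3, 4, 4, 4, 10, 16, 0, -1, 0, -1, 0]
-116 [0, 0, 3, 4, 5, 5, 3, 5, 12, 0, 0, 0, 0]
-124 [0, 1, 4, 5, 4, 4, 4, 5, 4, 3, 1, 0, 0]
-132 [0, 4, 5, 5, 5, 6, 4, 5, 4, 0, -1, 0, 0]
-140 [0, 4, 5, 5, 4, 4, 4, 5, 2, 0, -1, 0, -1]
-148 [3, 4, 5, 4, 4, 4, 5, 5, 0, 0, 0, 0, -1]
-156 [3, 5, 5, 5, 4, 5, 6, 3, 0, 0, 0, 0, 0]
-164 [0, 3, 5, 5, 4, 5, 4, 0, 0, 0, 0, 0, 0]
-172 [0, 0, 4, 4, 4, 4, 4, 0, 0, 0, 0, -1, 0]
-180 [-1, 0, 0, 3, 5, 4, 2, 0, 0, 0, -1, 0, 1]
-188 [0, 0, 0, 0, 0, 3, 0, -1, 0, 0, 0, -1, 1]
-196 [0, 0, 0, 0, -1, 0, 0, 0, 0, 0, 0, -1, 0]
cover 0.79 [[-80.0, -152.0], [-8.0, -193.0], [34.0, -118.0], [-38.0, -78.0]] [-0.0994  4.9209 19.5479]
screwdriver 0.57 [ 0.4673 -0.4991  0.0044]
weight 0.52 [ 0.6071  0.1311 -0.0004]
bearing 0.34 [ 0.4642 -0.4958  0.004 ]
green_specimen 0.69 [0.7204 0.1754 0.0011]
parts_tin 0.76 [ 0.5335 -0.5547 -0.0008]
```

View pics/top17.png

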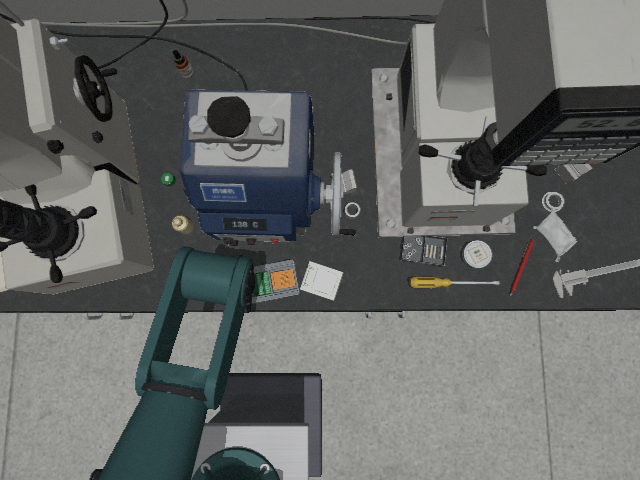

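View pics/wr17c.png

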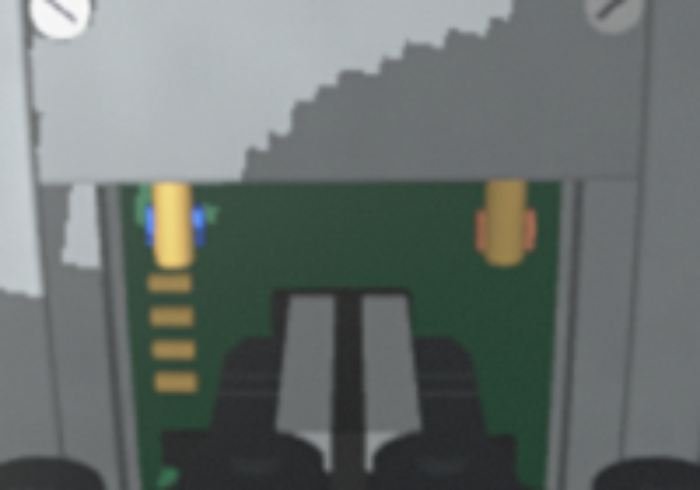

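```bash
python3 -c "
from h import *
bot.finish_job(); s=bot.read_state(); print(s['time'],s['tool_pos'],s['wrist_force'])"
```

```text
the job is handed in; nothing more can be done
the job is handed in; nothing more can be done
```

I opened the box, pushed the cover off onto the bench and handed the job in with the red button held down, at about 22.5 s on the clock.

- **Tab:** Pressing the orange tab with about 12 N released the cover, and the pins kicked it forward.
- **Cover:** I pushed it by its ledge and never lifted it. It first came to rest turned by about 30° with one corner on the sill. A second push at the end of the ledge dropped it. The last depth check shows it flat and ledge-up: top 4–5 mm, ledge about 19 mm. It still lies turned, with one corner within a few millimetres of the box end and possibly touching it.
- **Button:** The force rose from 5.5 N to 18.5 N over only 0.7 mm of further travel, so I take it to be on its stop. The travel fits with the tab press, but I had no direct reading of the button.

**Checks that disagreed or failed:**
- **Fingertip position:** The fingertips turned out to be about 7–10 mm behind the TCP, not 17 mm ahead of it as stated. I set heights from the wrist depth and contact force instead.
- **Bystanders:** The screwdriver, weight, green specimen and tin were found within 5 mm of where they started. The last network call gave a wrong place for the bearing, and the arm hid it in the last top view. An earlier wrist view showed it apparently undisturbed. I did not check the black specimen again at the end.

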